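Lean a jug back on its rest to show its foot

TASK

The mark under the jug on the cork mat is to be photographed by the phone: tip the jug on the edge of its foot, away from the phone, until its neck just comes up against the padded bar of the wooden rest behind it, keep it there, held lightly against the bar and still, for three seconds, then let it down gently, without dropping it, to stand level on the mat where it was. The metal band at its rim is freshly soldered, so do not grip, squeeze or lift the jug: push from inside the mouth with a light touch. Do not disturb the phone or anything else on the bench.

Things in the scene. Friction and masses are not known exactly. Their poses are not given: they have to be found in the camera images.
- jug: White jug, dark painted bands, 170 mm tall, 0.65 to 0.95 kg, loose on the mat. Origin: centre of the underside of its flat foot, 110 mm across, on whose edge it tips; z is its axis, up when it stands. Handle on its -x side, out to 110 mm from the axis, 60 to 162 mm up. Belly 146 mm across at 66 mm height, neck 106 mm at 130 mm. Let go below 35 degrees of tilt it falls back, beyond 45 over.
- jug_mouth (a point): Centre of the jug's open mouth, in the plane of the rim, 170 mm from the foot along the jug's axis (z). The rim with its metal band measures 115 mm outside. The jug is hand-thrown: its wall is not measured, somewhere between 5 and 10 mm thick at the rim and neck, so the inside has to be felt for. The hollow is over 140 mm deep.
- mat: Square cork mat fixed to the bench, 200 x 200 mm, 6 mm thick; the jug stands at its middle (within 15 mm). Origin: centre of its underside, on the bench; its x axis points straight away from the phone, which stands 210 mm from its centre on the -x side, to the rest on the +x side. The jug's handle is on the phone's side or sideways, never towards the rest.
- rest: Wooden leaning rest fixed to the bench beyond the mat: two upright cheeks 140 mm high, 145 mm apart, with a hard felt-sleeved bar between them, 24 mm thick, 130 mm long, level, its middle line 125 mm above the bench. Origin: on the bench under the middle of the bar, x away from the mat, y along the bar. The upright jug meets it at 15 to 34 degrees of tilt.
- phone: Black phone held sideways (152 mm wide) on a low aluminium stand, 105 mm tall in all, 0.6 kg, loose. Origin: centre of the stand, on the bench; x points to the jug, the way its camera looks.
- pliers: Bystander: blue-handled pliers 165 mm long, 16 mm high, lying on the bench about 180 mm from the mat's centre. Origin: near the joint.
- solder_reel: Bystander: reel of solder wire standing flat, 64 mm across, 45 mm tall. Origin: centre of underside.
- tea_glass: Bystander: empty green tea glass 72 mm across, 88 mm tall. Origin: centre of underside.
- soldering_copper: Bystander: old soldering copper, 315 mm long rod with wooden handle and copper bit, 25 mm high, lying to the left. Origin: on the bench under the rod, 130 mm from the bit's end.
- bowl: Bystander: white bowl 150 mm across, 65 mm tall, to the right. Origin: centre of underside.
- vase: Bystander: white vase 116 mm across, 190 mm tall, to the right, beyond the bowl. Origin: centre of underside.
Not all that is in view belongs to the job. Leave any purple or turquoise look-alike of the rest alone.

How it is judged:
By the outcome, as a careful person would: the job done as asked, in the order asked, and still so for the second after the job is handed in, with the robot touching nothing.
It also fails if it takes over 67 s, if anything falls off the work surface, if the arm or the gripper's body presses on something with over 40 N, if the wrist force passes 120 N, or if a joint passes its speed limit or range.

ROBOT

A 6-joint arm with a two-finger parallel gripper is mounted at the origin on the work surface. World frame = base frame: x ahead of the robot, y to its left, z up, the work surface at z = 0. Lengths are in m, angles in degrees, forces in N, time in s.
With the tool pointing down it reaches from about 0.4 to 0.825 m from the base axis. Payload 7 kg.
Tool frame: the origin (TCP) lies midway between the tips of the shut fingers; the grasp point (between the pads) lies 19 mm behind it; x points along the fingers, z is the direction in which the jaws open and shut, and the axes are right-handed (so a half turn about x gives the same grasp; the last joint's range is limited). The gripper opens to 88 mm and grips with 3 to 60 N. Pads are 19 mm wide; open, the fingers measure 130 mm over their backs; the gripper's body (78 mm by 193 mm) begins 47 mm behind the grasp point.
Start: joints at [93.398, 20.546, 0.682, 0, -70.136, -16.507], TCP at [0.153, 0.657, 0.203] pointing down, gripper open.
Joint ranges: [-176.03, 176.03], [-82.01, 121.73], [-58.28, 71.71], [-173.87, 95.51], [-174.79, -0.11], [-173.66, 173.66]. Speed limits (degrees/s): [136.94, 136.94, 172.46, 180, 180, 180].

INTERFACE

Orientations are given as [roll, pitch, yaw] about the fixed x, y, z axes, in that order (R = Rz(yaw) Ry(pitch) Rx(roll)).
In Python, from plant import get_state, capture, close_job gives the robot as it stands.
- The arm moves only by the tool play_rows, never from a script. Its argument "series" is one flat list of numbers, 4 for each row, row after row: the shift along the tool's x, y, z in m, then the turn about the tool's x in rad. In form: [tx, ty, tz, spin, tx, ty, tz, spin, ...]. A call has exactly 5 rows; each row shifts and turns the commanded pose from where the row before left it, along the tool's axes as they then stand; what a row does not reach is not made up. A row lasts 1/12 s, in which the tool goes at most 41.7 mm and 7.16 degrees, less where a joint would pass 70% of its speed; a pose out of reach is approached as far as the arm can. A call is refused whole if a number of a shift passes 0.0417 or a number of a turn 0.125, either way. A call with a gripper value outside its range is refused whole. "jaw" is the opening in per cent of the stroke, from 0 (shut) to 100 (fully open), set as the call begins (left out, the last holds). The fingers move at their own pace and stop on an object; "squeeze" is the grip in N (left out, the last holds). Time passes only in rows, so rows that do not move let the fingers close, or fill a call up. It gives the time, the measured TCP pose, the force and the opening at its end, in the units of the state.
- get_state(): the state, without advancing time (a new reading comes with each control period).
- capture(name): name is "scene" or "top" or "wrist"; returns a dict with "img" (400x640x3 uint8, blue, green, red), "K" (3x3 intrinsics, pixels), "world_from_camera" (4x4, takes a point from camera to world coordinates). Camera axes: x right, y down, z forward; pixel columns grow to the right and rows downward; lengths in m; the calibration is good to about 2 mm. A picture is of the moment at which its call begins. There is no depth.
- close_job(): hands the job in, once; it reports no verdict.
The state is a dict: "time_s": time; "joints": joint angles; "qd": joint speeds; "joint_torque": joint torques, N m; "tcp_pos": TCP position; "eef_rot": TCP orientation; "contact_force": force on the tool from outside, world axes, zero at the start; "moment": the same for the moment, N m; "gripper_width": finger opening in m.
Only numpy, scipy, OpenCV 4.12 (cv2) and the standard library are available. Lean on these libraries where they do the work, as an engineer would, in place of code of your own. Each camera call takes 0.05 s, during which the arm holds its last target.

## Working session

There is one attempt and no reset: what is moved stays moved. The work goes in short steps, Python scripts to look and compute and a tool call to move; the robot and the scene stay as the last step left them, time stands still between calls to the robot, and variables do not carry over. Pictures are saved under pics/ and viewed, and the job is handed in when it is done.

Besides the shell and the picture viewer there is one more tool, called after "Emit:" as name(argument=value, ...) on one line, values as JSON. play_rows: Moves the arm, as the interface text tells. Its arguments: {"type":"object","properties":{"series":{"type":"array","items":{"type":"number"}},"jaw":{"type":"number"},"squeeze":{"type":"number"}},"required":["series"]}

```bash
mkdir -p pics; ls; python3 - <<'E'
from plant import get_state, capture
import cv2,numpy as np
for n in ["scene","top","wrist"]:
    c=capture(n); cv2.imwrite(f"pics/{n}0.png",c["img"]); np.savez(f"pics/{n}0.npz",**c)
    print(n,c["K"].round(1).tolist(),c["world_from_camera"].round(4).tolist())
print(get_state())
E
```

```text
pics
scene [[384.4, 0.0, 322.1], [0.0, 384.4, 195.4], [0.0, 0.0, 1.0]] [[-0.8202, 0.3242, -0.4714, 1.0999], [0.572, 0.4789, -0.666, 0.8386], [0.0098, -0.8158, -0.5782, 0.8655], [0.0, 0.0, 0.0, 1.0]]
top [[486.2, 0.0, 321.4], [0.0, 486.2, 199.1], [0.0, 0.0, 1.0]] [[0.0004, -0.9887, 0.1499, 0.3048], [-1.0, -0.0018, -0.0092, 0.012], [0.0093, -0.1498, -0.9887, 1.5255], [0.0, 0.0, 0.0, 1.0]]
wrist [[307.9, 0.0, 315.9], [0.0, 307.9, 194.4], [0.0, 0.0, 1.0]] [[-0.2275, -0.9397, -0.2552, 0.2215], [-0.9738, 0.2198, 0.0587, 0.6405], [0.0009, 0.2619, -0.9651, 0.3851], [0.0, 0.0, 0.0, 1.0]]
{'time_s': 0.15, 'joints': array([ 9.33979077e+01,  2.05816885e+01,  6.46740986e-01, -1.34685360e-02,
       -7.01353375e+01, -1.65073976e+01]), 'qd': array([-0.01729366, -0.1292773 ,  0.16395441,  0.02222541, -0.00446713,
       -0.04639342]), 'joint_torque': array([-4.91137616e-04, -5.83276033e+01,  2.93292832e+01,  7.00116903e+00,
        8.83744477e-03, -1.11313386e-04]), 'tcp_pos': array([0.15303827, 0.65702639, 0.20195215]), 'eef_rot': array([  6.29543208,  89.92858317, -96.81864217]), 'contact_force': array([0.0398709 , 0.08409794, 0.47792388]), 'moment': array([ 0.03273443, -0.01136598, -0.02269027]), 'gripper_width': 0.08766447169931932}
```

View pics/scene0.png

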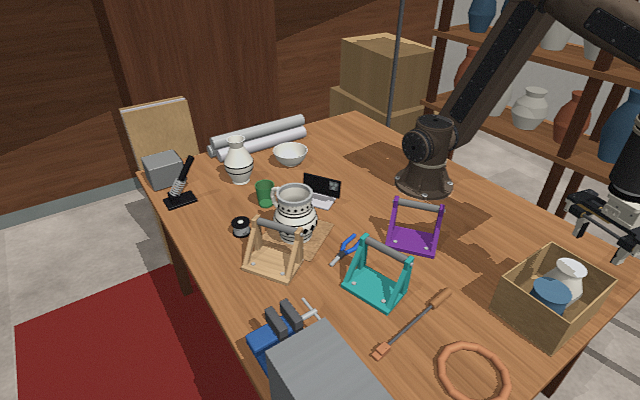

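View pics/top0.png

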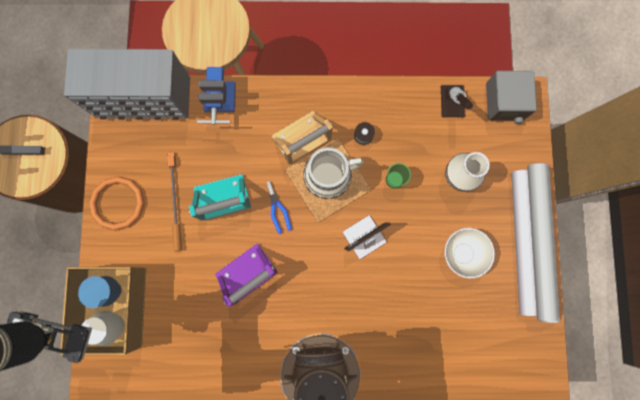

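View pics/wrist0.png

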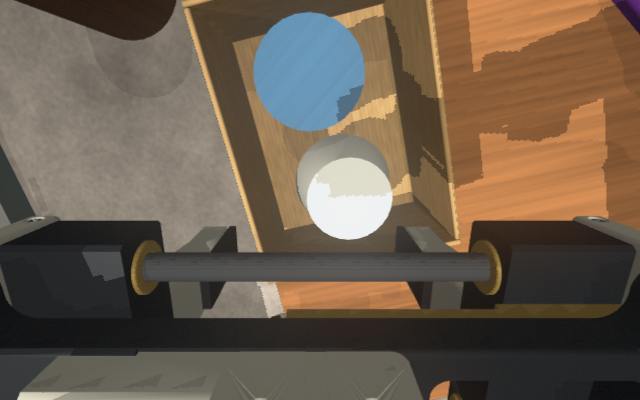

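The scene view shows the jug at about (294,208), with the wooden rest at (273,250) in front of it. In the top view the jug's rim is near (328,172), the mat's corners are near (288,180), (312,219), (372,187), the rest's bar near (310,140), the phone near (366,237) and the handle towards (355,163). I'll zoom in to measure these.

```bash
python3 - <<'E'
import cv2
t=cv2.imread("pics/top0.png"); s=cv2.imread("pics/scene0.png")
cv2.imwrite("pics/topz.png",cv2.resize(t[95:265,250:450],None,fx=4,fy=3.5,interpolation=cv2.INTER_CUBIC)[:600])
cv2.imwrite("pics/topz.png",cv2.resize(t[100:250,260:420],None,fx=4,fy=4,interpolation=cv2.INTER_CUBIC))
cv2.imwrite("pics/scenez.png",cv2.resize(s[165:290,225:355],None,fx=4.5,fy=4.5,interpolation=cv2.INTER_CUBIC))
E
```

```text
(no output)
```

View pics/topz.png

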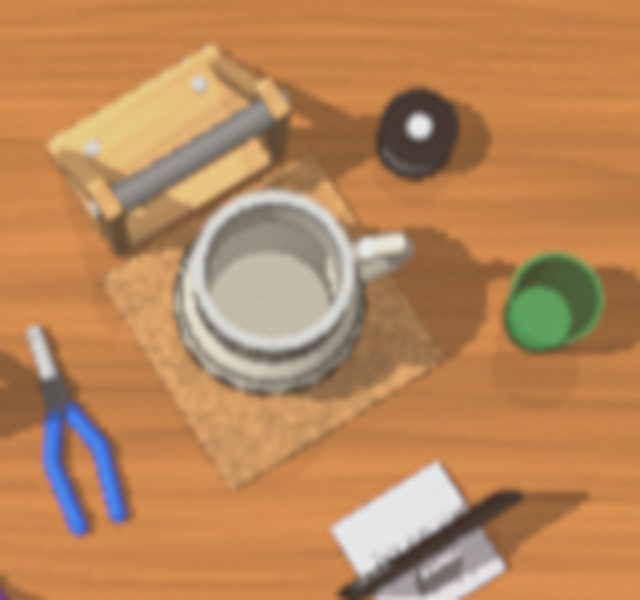

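View pics/scenez.png

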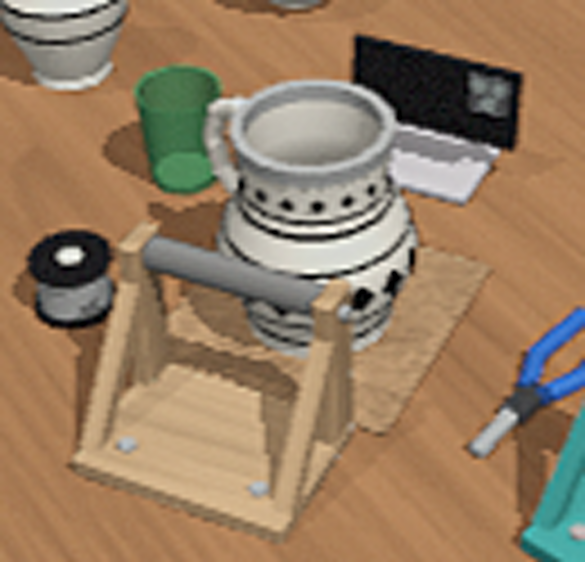

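Top zoom: mat corners at (105,283), (235,488) and (440,355), rim centre at about (275,270), and the bar from (118,192) to (280,105). Scene zoom: bar from (148,253) to (340,297), rim at about (315,128). The handle is sideways.

```bash
cat > h.py <<'E'
import numpy as np,cv2
def load(n): return dict(np.load(f"pics/{n}.npz"))
def ray(c,p):
    T=c["world_from_camera"];d=T[:3,:3]@np.linalg.inv(c["K"])@np.array([p[0],p[1],1.]);return T[:3,3],d/np.linalg.norm(d)
def onz(c,p,z):
    o,d=ray(c,p);return o+d*(z-o[2])/d[2]
def tri(c1,p1,c2,p2):
    o1,d1=ray(c1,p1);o2,d2=ray(c2,p2)
    s=np.linalg.lstsq(np.c_[d1,-d2],o2-o1,rcond=None)[0]
    a=o1+s[0]*d1;b=o2+s[1]*d2
    return (a+b)/2,np.linalg.norm(a-b)
def proj(c,X):
    T=c["world_from_camera"];q=c["K"]@(T[:3,:3].T@(np.array(X)-T[:3,3]));return q[:2]/q[2]
E
python3 - <<'E'
from h import *
t=load("top0");s=load("scene0")
P=lambda x,y:((x+.5)/4+260-.5,(y+.5)/4+100-.5)
S=lambda x,y:((x+.5)/4.5+225-.5,(y+.5)/4.5+165-.5)
m=[onz(t,P(*p),.006) for p in [(105,283),(235,488),(440,355)]]
print("mat",np.round(m,4).tolist()); c=(m[0]+m[2])/2; print(c)
d=m[0]-m[1]; e=m[2]-m[1]; print("side",np.linalg.norm(d),np.linalg.norm(e),np.degrees(np.arctan2(d[1],d[0])),np.degrees(np.arctan2(e[1],e[0])))
for a,b in [((118,192),(335,292)),((280,105),(148,253))]:
    print("bar",tri(t,P(*a),s,S(*b)), onz(t,P(*a),.137))
print("rim c",tri(t,P(275,271),s,S(315,127)), onz(t,P(275,271),.176))
# outline of rim in top: mask bright/grey? fit ellipse via projections at several guess
for k in [(190,270),(360,270),(275,189),(275,355)]: print(k,onz(t,P(*k),.176))
print("phone stand",onz(t,P(418,548),0)," phone top",onz(t,P(345,592),.105),onz(t,P(520,497),.105))
print("reel",onz(t,P(418,127),.045),"glass",onz(t,P(557,300),.088),"handle end",onz(t,P(408,248),.15))
for n,p in [("pl1",(35,330)),("vase",(0,0))]: print(n,onz(t,P(*p),.01))
E
```

```text
mat [[0.6276, 0.1111, 0.006], [0.4636, 0.0073, 0.006], [0.5699, -0.1553, 0.006]]
[ 0.59871195 -0.0221079   0.006     ]
side 0.19402157478335122 0.194189025860643 32.34208564257714 -56.83456657355741
bar (array([0.6632238 , 0.09741319, 0.1364409 ]), np.float64(0.01182223564345051)) [0.66786259 0.0937676  0.137     ]
bar (array([ 0.73576971, -0.02331433,  0.1206893 ]), np.float64(0.008235820826297726)) [ 0.73429345 -0.02521372  0.137     ]
rim c (array([ 0.59989457, -0.01961045,  0.17336906]), np.float64(0.0026711083125379527)) [ 0.60040908 -0.02035817  0.176     ]
(190, 270) [0.60098773 0.03989008 0.176     ]
(360, 270) [ 0.60127905 -0.08065929  0.176     ]
(275, 189) [ 0.66017905 -0.02046527  0.176     ]
(275, 355) [ 0.53997611 -0.02024989  0.176     ]
phone stand [ 0.41715895 -0.13642895  0.        ]  phone top [ 0.37733937 -0.07260708  0.105     ] [ 0.44692895 -0.20163127  0.105     ]
reel [ 0.74518027 -0.13629878  0.045     ] glass [ 0.59784957 -0.23522895  0.088     ] handle end [ 0.62335669 -0.11737079  0.15      ]
pl1 [0.58861133 0.16574828 0.01      ]
vase [0.86112848 0.19870069 0.01      ]
```

```bash
python3 - <<'E'
from h import *
t=load("top0");img=t["img"]
# subpixel edge samples: lines between rough corners, search perpendicular for max gradient in gray/blue chan
P=lambda x,y:np.array([(x+.5)/4+259.5,(y+.5)/4+99.5])
def edge(a,b,z,ch,lo=.12,hi=.9,w=3,sign=None):
    a,b=P(*a),P(*b);d=(b-a)/np.linalg.norm(b-a);n=np.array([-d[1],d[0]])
    g=img[:,:,ch].astype(np.float32) if ch<3 else cv2.cvtColor(img,cv2.COLOR_BGR2LAB)[:,:,1].astype(np.float32)
    pts=[]
    for f in np.linspace(lo,hi,25):
        c=a+f*(b-a);u=np.arange(-w,w+.01,.25)
        q=(c+u[:,None]*n).astype(np.float32)
        v=cv2.remap(g,q[:,0].reshape(1,-1),q[:,1].reshape(1,-1),cv2.INTER_CUBIC)[0]
        gr=np.abs(np.gradient(cv2.GaussianBlur(v.reshape(1,-1),(0,0),2)[0]));k=gr[2:-2].argmax()+2
        pts.append(onz(t,c+u[k]*n,z)[:2])
    pts=np.array(pts,np.float32)
    vx,vy,x0,y0=cv2.fitLine(pts,cv2.DIST_HUBER,0,.01,.01).ravel()
    r=np.abs((pts-[x0,y0])@[-vy,vx])
    print(np.degrees(np.arctan2(vy,vx)),x0,y0,"res",np.median(r)); return np.array([x0,y0]),np.array([vx,vy])
for ch in (0,3):
    L=edge((105,283),(235,488),.006,ch);B=edge((235,488),(440,355),.006,ch);R=edge((440,355),(365,235),.006,ch,.1,.7)
    print("bar edge"); edge((110,182),(262,100),.137,ch)
    def X(A,B): s=np.linalg.solve(np.c_[A[1],-B[1]],B[0]-A[0]);return A[0]+s[0]*A[1]
    c1,c2=X(L,B),X(B,R);print("corners",c1,c2,np.linalg.norm(c1-c2))
    e=(c2-c1)/np.linalg.norm(c2-c1);nx=np.array([-e[1],e[0]]);print("yaw",np.degrees(np.arctan2(nx[1],nx[0])),"centre",(c1+c2)/2+.1*nx)
# rim: mask of light low-saturation
E
```

```text
31.86751 0.5419031 0.060239475 res 0.00025027245
-58.04343 0.50993586 -0.06661744 res 0.00021197656
31.505625 0.6094524 -0.13264936 res 0.00035111723
bar edge
-58.188324 0.7026544 0.04330651 res 0.00039787102
corners [0.4618465 0.0104716] [ 0.5672602  -0.15851049] 0.19916575
yaw 31.956564 centre [ 0.5993983  -0.02109182]
32.123524 0.5241979 0.050482746 res 0.0005845828
-58.224014 0.51841277 -0.08523925 res 0.0003940477
34.599934 0.6096662 -0.13298924 res 0.0008434737
bar edge
-57.930805 0.7062068 0.04237617 res 0.00020753991
corners [0.45950243 0.00986235] [ 0.56645614 -0.16279781] 0.2031025
yaw 31.776 centre [ 0.59799063 -0.02380776]
```

Emit:
play_rows(series=[-0.02,0.012,0.011,0,-0.02,0.012,0.011,0,-0.02,0.012,0.011,0,-0.02,0.012,0.011,0,-0.02,0.012,0.011,0], jaw=0)

```text
time_s: 0.57
tcp_pos: [0.1994, 0.5893, 0.3032]
eef_rot: [9.8, 90.0, -93.3]
contact_force: [-0.3, 1.1, -0.4]
gripper_width: 0.0595
```

Emit:
play_rows(series=[0,0.0265,0.0252,0,0,0.0265,0.0252,0,0,0.0265,0.0252,0,0,0.0265,0.0252,0,0,0.0265,0.0252,0])

```text
time_s: 0.98
tcp_pos: [0.3, 0.4357, 0.3026]
eef_rot: [-70.5, 90.0, -173.6]
contact_force: [1.2, 0.6, -0.7]
gripper_width: 0.0265
```

Emit:
play_rows(series=[0,0.0265,0.0252,0,0,0.0265,0.0252,0,0,0.0265,0.0252,0,0,0.0265,0.0252,0,0,0.0265,0.0252,0])

```text
time_s: 1.4
tcp_pos: [0.4004, 0.283, 0.3027]
eef_rot: [-171.8, 90.0, 85.1]
contact_force: [0.2, -0.1, -0.1]
gripper_width: 0.0009
```

Emit:
play_rows(series=[0,0.0265,0.0252,0,0,0.0265,0.0252,0,0,0.0265,0.0252,0,0,0.0265,0.0252,0,0,0.0265,0.0252,0])

```text
time_s: 1.82
tcp_pos: [0.501, 0.1302, 0.3027]
eef_rot: [167.1, 90.0, 64.0]
contact_force: [-0.1, -0.2, 0.4]
gripper_width: 0.0006
```

Emit:
play_rows(series=[0,0.0265,0.0252,0,0,0.0265,0.0252,0,0,0.0265,0.0252,0,0,0.0265,0.0252,0,0,0.0265,0.0252,0])

```text
time_s: 2.23
tcp_pos: [0.6015, -0.0226, 0.3024]
eef_rot: [-91.3, 90.0, 165.6]
contact_force: [0.7, 1.3, 0.7]
gripper_width: 0.0003
```

Emit:
play_rows(series=[0,0,0,0.118,0,0,0,0.118,0,0,0,0.118,0,0,0,0.118,0,0,0,0.118])

```text
time_s: 2.65
tcp_pos: [0.6008, -0.0211, 0.3022]
eef_rot: [-37.5, 90.0, -174.8]
contact_force: [0.0, 0.3, -0.4]
gripper_width: 0.0001
```

Emit:
play_rows(series=[0,0,0,0.118,0,0,0,0.118,0,0,0,0.118,0,0,0,0.118,0,0,0,0.118])

```text
time_s: 3.07
tcp_pos: [0.6007, -0.0209, 0.3023]
eef_rot: [-7.0, 90.0, -178.1]
contact_force: [0.0, -0.1, -0.5]
gripper_width: 0.0005
```

Emit:
play_rows(series=[0,0,0,0.118,0,0,0,0.118,0,0,0,0.118,0,0,0,0.118,0,0,0,0.118])

```text
time_s: 3.48
tcp_pos: [0.6008, -0.0209, 0.3023]
eef_rot: [26.5, 90.0, -178.3]
contact_force: [1.0, -0.2, 0.4]
gripper_width: 0.0004
```

Emit:
play_rows(series=[0,0,0,0.118,0,0,0,0.118,0,0,0,0.118,0,0,0,0.118,0,0,0,0.118])

```text
time_s: 3.9
tcp_pos: [0.6007, -0.0209, 0.3023]
eef_rot: [64.1, 90.0, -174.5]
contact_force: [-0.1, 0.2, -0.1]
gripper_width: 0.0005
```

```bash
cat >> h.py <<'E'
from scipy.spatial.transform import Rotation as Ro
def tool(st):
    R=Ro.from_euler("xyz",st["eef_rot"],degrees=True).as_matrix();return R
def snap(n,name):
    from plant import capture
    c=capture(n);cv2.imwrite(f"pics/{name}.png",c["img"]);np.savez(f"pics/{name}.npz",**c);return c
def rep():
    from plant import get_state
    s=get_state();R=tool(s)
    yaw=np.radians(31.9);e=np.array([np.cos(yaw),np.sin(yaw)]);n=np.array([-e[1],e[0]])
    d=s["tcp_pos"][:2]-[.6004,-.0204]
    print("t",round(s["time_s"],2),"tcp",s["tcp_pos"].round(4),"az z",np.degrees(np.arctan2(R[1,2],R[0,2])).round(2),"down",R[:,0].round(3),"F",s["contact_force"].round(2),"w",round(s["gripper_width"],4),"| mat-x",(d@e).round(4),"mat-y",(d@n).round(4),"Fx",(s["contact_force"][:2]@e).round(2),"Fy",(s["contact_force"][:2]@n).round(2))
    return s
E
python3 - <<'E'
from h import *
s=rep();print(s["joints"].round(1));snap("wrist","w1")
E
```

```text
t 3.9 tcp [ 0.6007 -0.0209  0.3023] az z 121.34 down [-0.001 -0.    -1.   ] F [-0.13  0.21 -0.09] w 0.0005 | mat-x 0.0 mat-y -0.0006 Fx -0.0 Fy 0.24
[ 16.6  10.9   0.4  -0.  -79.5 -75.3]
```

View pics/w1.png

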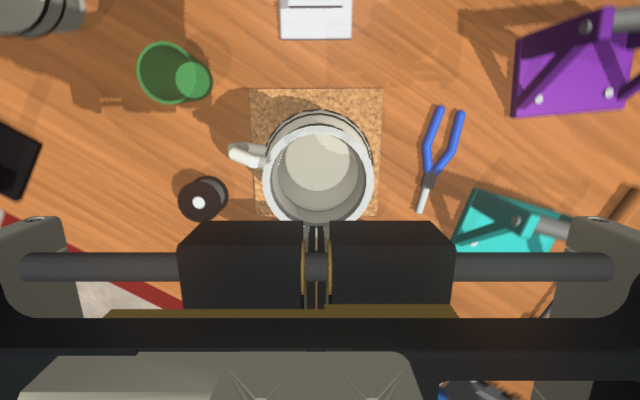

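The wrist view, with the phone side at the top of the image, shows the rim centred at about (319,175), the handle at (245,155), and a mat edge at (315,88). The shut fingers are at (316,230). I'll cross-check the rim centre.

```bash
python3 - <<'E'
from h import *
w=load("w1");t=load("top0")
im=w["img"];print(im[175,258:276].tolist());print(im[175,364:384].tolist());print([im[r,319].tolist() for r in range(105,140,2)])
for z in(.170,.176):
  for p in [(265,176),(374,176),(319,124)]: print(z,p,onz(w,p,z).round(4))
th=np.linspace(0,2*np.pi,60)
for nm,c in(("w1",w),("top0",t)):
  I=c["img"].copy(); I=cv2.resize(I,None,fx=4,fy=4,interpolation=cv2.INTER_CUBIC)
  for r in (.0575,.050):
    for a in th:
      q=proj(c,[.6004+r*np.cos(a),-.0204+r*np.sin(a),.176]);cv2.circle(I,tuple(np.int32(q*4+2)),1,(0,0,255),-1)
  x,y=(230,90) if nm=="w1" else (270,130)
  cv2.imwrite(f"pics/ov_{nm}.png",I[y*4:y*4+560,x*4:x*4+640])
# triangulate rim centre from w1/top
P=lambda x,y:((x+.5)/4+259.5,(y+.5)/4+99.5)
print(tri(t,P(275,271),w,(319.5,175.5)))
E
```

```text
[[86, 123, 159], [85, 118, 152], [81, 111, 143], [82, 114, 146], [167, 183, 194], [213, 220, 220], [220, 223, 222], [218, 221, 221], [218, 222, 221], [220, 224, 223], [221, 225, 223], [223, 226, 225], [168, 173, 173], [116, 121, 123], [141, 153, 157], [153, 168, 173], [151, 166, 170], [148, 162, 166]]
[[85, 92, 98], [96, 103, 107], [190, 195, 195], [222, 226, 225], [221, 226, 224], [223, 227, 226], [224, 229, 228], [223, 227, 226], [220, 225, 224], [202, 217, 222], [150, 186, 221], [113, 164, 214], [109, 158, 208], [109, 157, 206], [112, 163, 211], [97, 145, 199], [87, 135, 197], [89, 137, 201], [90, 138, 202], [88, 138, 202]]
[[109, 159, 209], [78, 109, 141], [74, 84, 93], [141, 156, 163], [64, 74, 84], [148, 164, 170], [162, 179, 185], [167, 184, 190], [166, 183, 188], [87, 95, 103], [138, 145, 146], [208, 214, 213], [209, 215, 213], [208, 215, 213], [216, 223, 223], [199, 219, 223], [200, 220, 223], [199, 219, 222]]
0.17 (265, 176) [ 0.6243 -0.0693  0.17  ]
0.17 (374, 176) [0.5651 0.0281 0.17  ]
0.17 (319, 124) [ 0.5497 -0.0487  0.17  ]
0.176 (265, 176) [ 0.6227 -0.0691  0.176 ]
0.176 (374, 176) [0.5646 0.0264 0.176 ]
0.176 (319, 124) [ 0.5496 -0.0489  0.176 ]
(array([ 0.59529173, -0.02129647,  0.18373659]), np.float64(0.007064799318574089))
```

View pics/ov_w1.png

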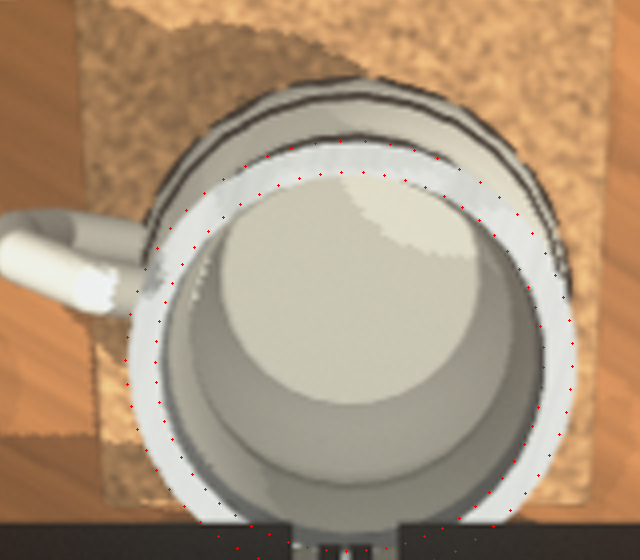

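View pics/ov_top0.png

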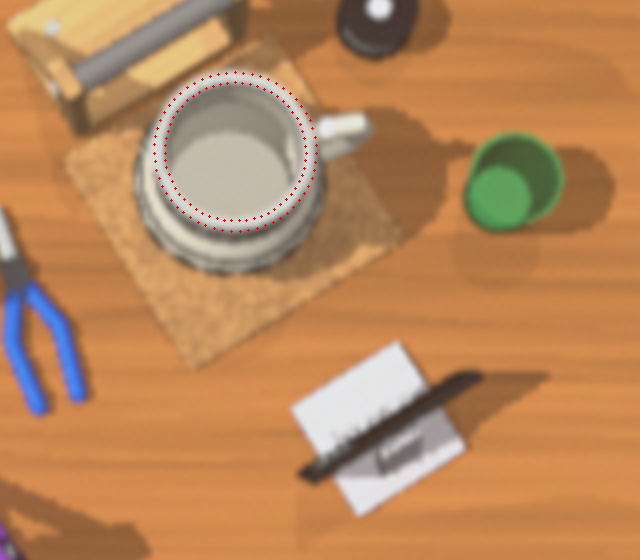

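Emit:
play_rows(series=[0.01,-0.003,0,-0.002,0.02,-0.003,0,-0.002,0.02,-0.003,0,-0.002,0.02,-0.003,0,-0.002,0.02,-0.003,0,-0.002])

```text
time_s: 4.37
tcp_pos: [0.6135, -0.0128, 0.2108]
eef_rot: [46.9, 90.0, 169.4]
contact_force: [-0.5, 0.7, -1.1]
gripper_width: 0.0004
```

Emit:
play_rows(series=[0.02,-0.001,0,0,0.02,0,0,0,0.01,0,0,0,0.007,0,0,0,0.003,0,0,0])

```text
time_s: 4.78
tcp_pos: [0.6142, -0.0125, 0.1515]
eef_rot: [73.7, 89.9, -163.9]
contact_force: [-0.3, 0.3, 0.1]
gripper_width: 0.0008
```

```bash
python3 - <<'E'
from h import *
rep();snap("scene","s1");rep()
s=cv2.imread("pics/s1.png");cv2.imwrite("pics/s1z.png",cv2.resize(s[140:290,215:375],None,fx=4,fy=4,interpolation=cv2.INTER_CUBIC))
E
```

```text
t 4.78 tcp [ 0.6142 -0.0125  0.1515] az z 122.35 down [-0.001 -0.    -1.   ] F [-0.26  0.26  0.14] w 0.0008 | mat-x 0.0159 mat-y -0.0006 Fx -0.09 Fy 0.36
t 4.83 tcp [ 0.6143 -0.0125  0.1518] az z 122.33 down [-0.001 -0.    -1.   ] F [-0.07  0.84  0.68] w 0.0006 | mat-x 0.016 mat-y -0.0006 Fx 0.39 Fy 0.75
```

View pics/s1z.png

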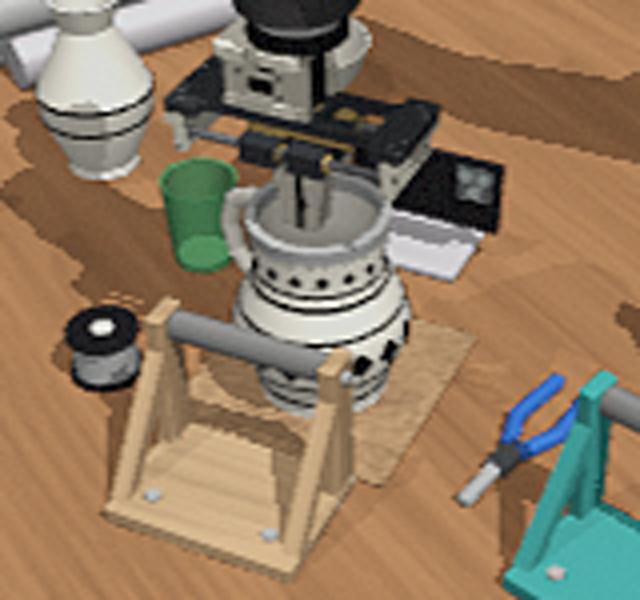

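The fingers are inside the mouth at scene-zoom (310,200), clear of the wall. Next I'll feel for the wall.

Emit:
play_rows(series=[0,-0.003,0,0,0,-0.003,0,0,0,-0.002,0,0,0,-0.002,0,0,0,-0.001,0,0])

```text
time_s: 5.25
tcp_pos: [0.6244, -0.0063, 0.1532]
eef_rot: [-108.1, 89.9, 14.2]
contact_force: [-0.4, -0.4, -0.4]
gripper_width: -0.0001
```

Emit:
play_rows(series=[0,-0.001,0,0,0,-0.001,0,0,0,-0.001,0,0,0,-0.001,0,0,0,0,0,0])

```text
time_s: 5.67
tcp_pos: [0.6273, -0.0043, 0.1526]
eef_rot: [132.5, 90.0, -105.3]
contact_force: [-0.2, -0.3, 0.2]
gripper_width: 0.0006
```

Emit:
play_rows(series=[0,-0.001,0,0,0,-0.001,0,0,0,-0.001,0,0,0,0,0,0,0,0,0,0])

```text
time_s: 6.08
tcp_pos: [0.6298, -0.0028, 0.1526]
eef_rot: [67.4, 90.0, -170.4]
contact_force: [-1.1, -0.1, -0.0]
gripper_width: 0.0006
```

```bash
python3 - <<'E'
from h import *
rep()
E
```

```text
t 6.08 tcp [ 0.6298 -0.0028  0.1526] az z 122.25 down [-0. -0. -1.] F [-1.15 -0.08 -0.01] w 0.0006 | mat-x 0.0343 mat-y -0.0006 Fx -1.02 Fy 0.54
```

Emit:
play_rows(series=[0,-0.001,0,0,0,-0.001,0,0,0,0,0,0,0,0,0,0,0,0,0,0])

```text
time_s: 6.5
tcp_pos: [0.6314, -0.0017, 0.1526]
eef_rot: [88.1, 90.0, -149.7]
contact_force: [-0.3, 0.0, -0.3]
gripper_width: 0.0003
```

Emit:
play_rows(series=[0,-0.001,0,0,0,-0.001,0,0,0,0,0,0,0,0,0,0,0,0,0,0])

```text
time_s: 6.92
tcp_pos: [0.6331, -0.0007, 0.1527]
eef_rot: [138.8, 90.0, -98.9]
contact_force: [-0.6, -0.8, -0.1]
gripper_width: 0.0002
```

Emit:
play_rows(series=[0,-0.001,0,0,0,-0.001,0,0,0,0,0,0,0,0,0,0,0,0,0,0])

```text
time_s: 7.33
tcp_pos: [0.6348, 0.0004, 0.1527]
eef_rot: [122.0, 90.0, -115.7]
contact_force: [0.9, -0.3, -0.4]
gripper_width: 0.0004
```

```bash
python3 - <<'E'
from h import *
rep();snap("scene","s2");rep()
s=cv2.imread("pics/s2.png");cv2.imwrite("pics/s2z.png",cv2.resize(s[140:290,215:375],None,fx=4,fy=4,interpolation=cv2.INTER_CUBIC))
d=cv2.absdiff(s,cv2.imread("pics/s1.png"));cv2.imwrite("pics/d2.png",cv2.resize(d[140:290,215:375],None,fx=4,fy=4)*3)
E
```

```text
t 7.33 tcp [6.348e-01 4.000e-04 1.527e-01] az z 122.25 down [-0. -0. -1.] F [ 0.94 -0.26 -0.43] w 0.0004 | mat-x 0.0402 mat-y -0.0006 Fx 0.66 Fy -0.72
t 7.38 tcp [6.348e-01 4.000e-04 1.526e-01] az z 122.25 down [-0.  0. -1.] F [ 1.28 -0.36 -0.64] w 0.0004 | mat-x 0.0402 mat-y -0.0005 Fx 0.9 Fy -0.98
```

View pics/d2.png

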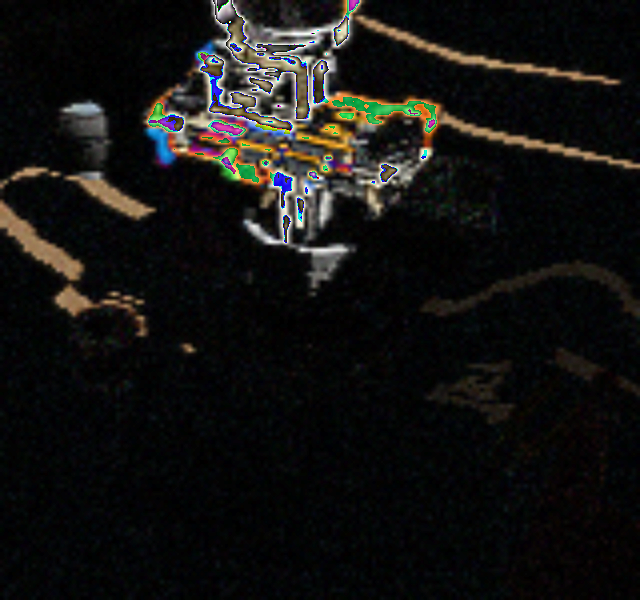

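The difference image shows that only the arm and its shadow have moved. The jug hasn't, so there's no contact yet.

Emit:
play_rows(series=[0,-0.001,0,0,0,-0.001,0,0,0,0,0,0,0,0,0,0,0,0,0,0])

```text
time_s: 7.8
tcp_pos: [0.6366, 0.0015, 0.1527]
eef_rot: [-113.6, 90.0, 8.7]
contact_force: [0.7, 0.1, 0.9]
gripper_width: 0.0004
```

Emit:
play_rows(series=[0,-0.001,0,0,0,-0.001,0,0,0,0,0,0,0,0,0,0,0,0,0,0])

```text
time_s: 8.22
tcp_pos: [0.6383, 0.0026, 0.1527]
eef_rot: [-108.6, 90.0, 13.6]
contact_force: [0.3, 0.3, -0.1]
gripper_width: 0.0004
```

```bash
python3 - <<'E'
from h import *
rep();snap("scene","s3");rep()
d=cv2.absdiff(cv2.imread("pics/s3.png"),cv2.imread("pics/s2.png"));cv2.imwrite("pics/d3.png",cv2.resize(d[140:290,215:375],None,fx=4,fy=4)*3)
E
```

```text
t 8.22 tcp [0.6383 0.0026 0.1527] az z 122.25 down [ 0.  0. -1.] F [ 0.35  0.33 -0.09] w 0.0004 | mat-x 0.0443 mat-y -0.0005 Fx 0.47 Fy 0.1
t 8.27 tcp [0.6383 0.0026 0.1527] az z 122.25 down [ 0.  0. -1.] F [ 0.57 -0.03  0.74] w 0.0005 | mat-x 0.0443 mat-y -0.0005 Fx 0.47 Fy -0.32
```

View pics/d3.png

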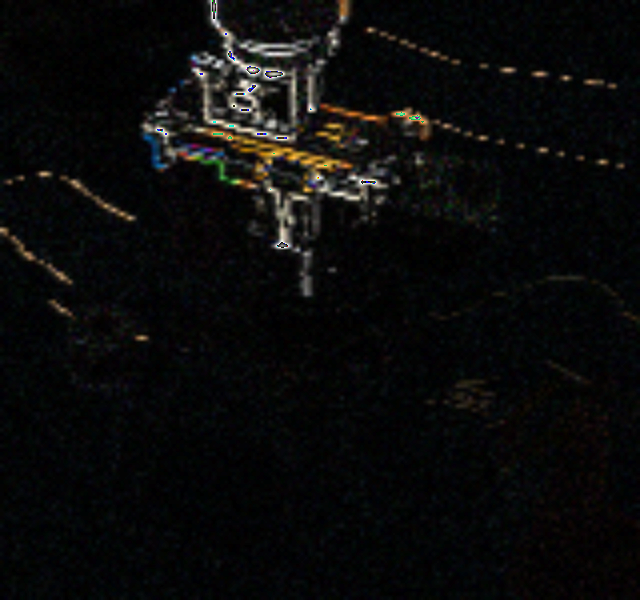

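Emit:
play_rows(series=[0,-0.001,0,0,0,-0.001,0,0,0,0,0,0,0,0,0,0,0,0,0,0])

```text
time_s: 8.68
tcp_pos: [0.64, 0.0036, 0.1527]
eef_rot: [-136.9, 90.0, -14.6]
contact_force: [0.6, -0.2, 0.7]
gripper_width: -0.0001
```

Emit:
play_rows(series=[0,-0.001,0,0,0,-0.001,0,0,0,0,0,0,0,0,0,0,0,0,0,0])

```text
time_s: 9.1
tcp_pos: [0.6417, 0.0047, 0.1527]
eef_rot: [-100.9, 90.0, 21.3]
contact_force: [0.3, -0.3, 1.2]
gripper_width: 0.0003
```

```bash
python3 - <<'E'
from h import *
rep();snap("scene","s4");rep()
I=cv2.imread("pics/s4.png");d=cv2.absdiff(I,cv2.imread("pics/s3.png"))
f=lambda d:cv2.resize(d[160:280,235:335],None,fx=4,fy=4,interpolation=cv2.INTER_CUBIC)
cv2.imwrite("pics/d4.png",np.hstack([f(I),f(d)*3]))
E
```

```text
t 9.1 tcp [0.6417 0.0047 0.1527] az z 122.25 down [ 0.  0. -1.] F [ 0.34 -0.27  1.18] w 0.0003 | mat-x 0.0483 mat-y -0.0005 Fx 0.14 Fy -0.41
t 9.15 tcp [0.6417 0.0047 0.1527] az z 122.25 down [ 0.  0. -1.] F [-0.2  -0.7   0.35] w 0.0004 | mat-x 0.0483 mat-y -0.0005 Fx -0.54 Fy -0.49
```

View pics/d4.png

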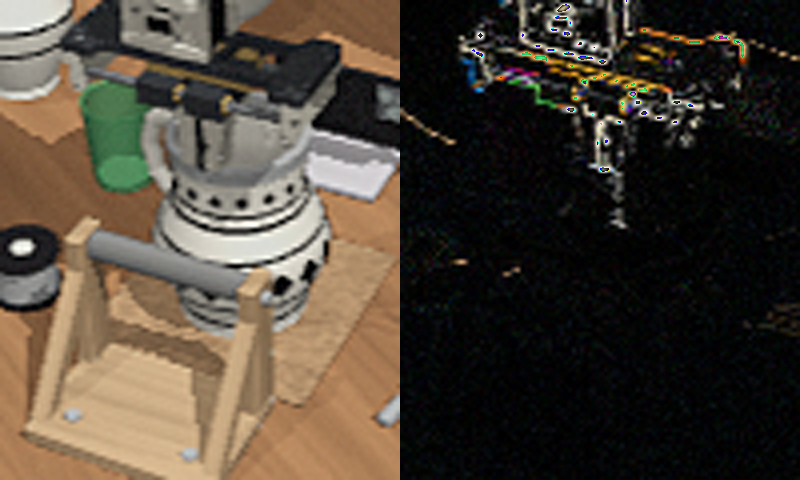

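Emit:
play_rows(series=[0,-0.001,0,0,0,-0.001,0,0,0,0,0,0,0,0,0,0,0,0,0,0])

```text
time_s: 9.57
tcp_pos: [0.6434, 0.0058, 0.1527]
eef_rot: [-107.3, 90.0, 14.9]
contact_force: [-0.5, -0.3, 1.1]
gripper_width: 0.0005
```

```bash
cat >> h.py <<'E'
def look(a,b):
    rep();I=snap("scene",a)["img"];rep()
    d=cv2.absdiff(I,cv2.imread(f"pics/{b}.png"))
    f=lambda d:cv2.resize(d[160:280,235:335],None,fx=4,fy=4,interpolation=cv2.INTER_CUBIC)
    cv2.imwrite(f"pics/d_{a}.png",np.hstack([f(I),f(d)*3]))
E
python3 -c "
from h import *
look('s5','s4')"
```

```text
t 9.57 tcp [0.6434 0.0058 0.1527] az z 122.25 down [ 0.  0. -1.] F [-0.48 -0.3   1.12] w 0.0005 | mat-x 0.0503 mat-y -0.0005 Fx -0.57 Fy 0.0
t 9.62 tcp [0.6434 0.0058 0.1527] az z 122.25 down [ 0.  0. -1.] F [-0.26  0.3   1.3 ] w 0.0008 | mat-x 0.0503 mat-y -0.0005 Fx -0.06 Fy 0.39
```

View pics/d_s5.png

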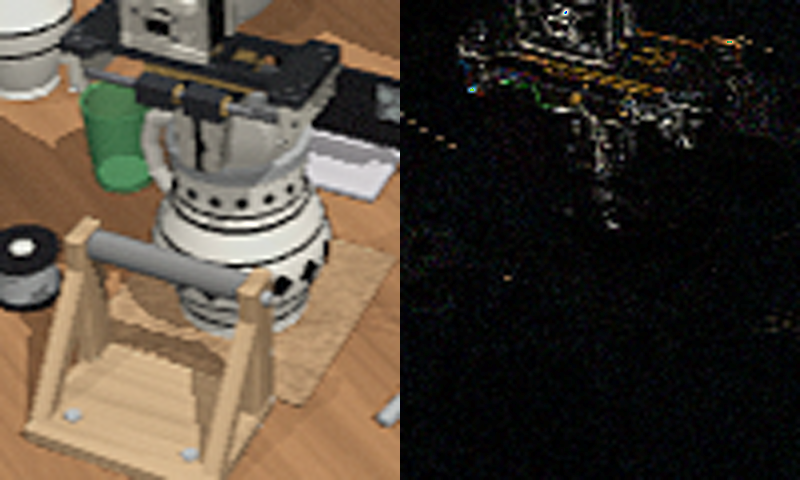

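```bash
python3 - <<'E'
from h import *
s=load("s5");I=cv2.resize(s["img"],None,fx=8,fy=8,interpolation=cv2.INTER_CUBIC)
def dot(X,c): cv2.circle(I,tuple(np.int32(proj(s,X)*8+4)),2,c,-1)
for r,z,c in((.0575,.176,(0,0,255)),(.050,.176,(0,255,255)),(.046,.152,(255,0,0))):
    for a in np.linspace(0,2*np.pi,80): dot([.6004+r*np.cos(a),-.0204+r*np.sin(a),z],c)
dot([.6434,.0058,.1527],(0,255,0));dot([.6434,.0058,.176],(0,255,0));dot([.6434,.0058,.20],(0,255,0))
x,y=270,165
cv2.imwrite("pics/o5.png",I[y*8:y*8+480,x*8:x*8+560])
E
```

```text
(no output)
```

View pics/o5.png

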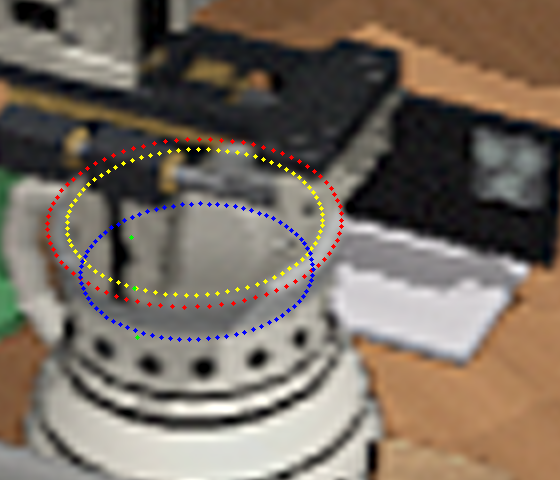

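```bash
python3 - <<'E'
from h import *
a=cv2.imread("pics/s1.png");b=cv2.imread("pics/s5.png")
f=lambda d:cv2.resize(d[170:250,255:335],None,fx=5,fy=5,interpolation=cv2.INTER_CUBIC)
cv2.imwrite("pics/cmp.png",np.hstack([f(a),f(b)]))
# flow of jug body patch
g=lambda i:cv2.cvtColor(i,cv2.COLOR_BGR2GRAY).astype(np.float32)
for n,(r0,r1,c0,c1) in {"neckdots":(205,222,275,315),"belly":(222,240,272,318),"rim":(196,206,280,315),"pliers":(230,265,330,360)}.items():
    print(n,cv2.phaseCorrelate(g(a)[r0:r1,c0:c1],g(b)[r0:r1,c0:c1]))
E
```

```text
neckdots ((-0.06770317787607993, 0.007983019205788366), 0.9627203797300656)
belly ((0.035543740197095275, 0.013509815008136528), 0.9995937582657293)
rim ((0.9294801351651714, -0.7499886240679423), 0.5357574628459083)
pliers ((-0.08931991695049213, 0.07973100170615766), 0.9571838242036325)
```

View pics/cmp.png

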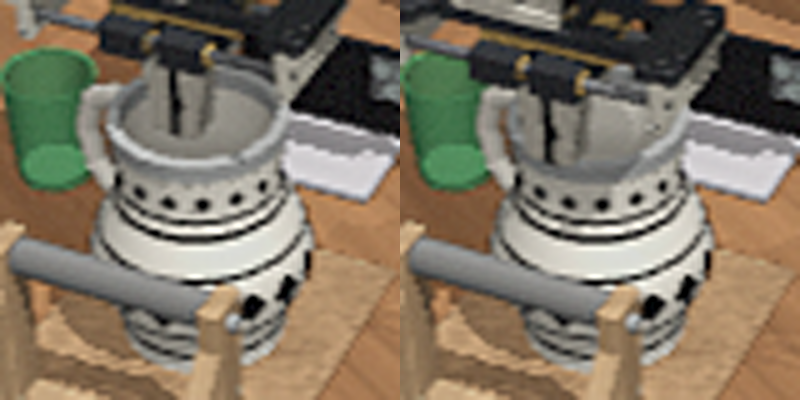

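The jug hasn't moved between s1 and s5 (shift below 0.1 px), and the tip is now hidden behind the near wall, so contact must be close. I'll keep going.

Emit:
play_rows(series=[0,-0.001,0,0,0,-0.001,0,0,0,0,0,0,0,0,0,0,0,0,0,0])

```text
time_s: 10.03
tcp_pos: [0.645, 0.0068, 0.1526]
eef_rot: [-98.9, 90.0, 23.4]
contact_force: [-0.4, 0.1, 0.1]
gripper_width: 0.0004
```

```bash
cat >> h.py <<'E'
def shift(a,b):
    A=cv2.imread(f"pics/{a}.png",0).astype(np.float32);B=cv2.imread(f"pics/{b}.png",0).astype(np.float32)
    for n,(r0,r1,c0,c1) in {"neckdots":(205,222,275,315),"belly":(222,240,272,318)}.items():
        print(n,np.round(cv2.phaseCorrelate(A[r0:r1,c0:c1],B[r0:r1,c0:c1])[0],2))
E
python3 -c "
from h import *
look('s6','s5');shift('s1','s6')"
```

```text
t 10.03 tcp [0.645  0.0068 0.1526] az z 122.25 down [ 0.  0. -1.] F [-0.4   0.07  0.1 ] w 0.0004 | mat-x 0.0523 mat-y -0.0005 Fx -0.3 Fy 0.28
t 10.08 tcp [0.6451 0.0068 0.1527] az z 122.25 down [ 0.  0. -1.] F [-0.92  0.06  0.12] w 0.0004 | mat-x 0.0523 mat-y -0.0005 Fx -0.75 Fy 0.54
neckdots [-0.04 -0.01]
belly [ 0.02 -0.  ]
```

```bash
python3 - <<'E'
from h import *
w=snap("wrist","w2");t=snap("top","t2")
a=cv2.resize(w["img"][120:270,240:400],None,fx=4,fy=4,interpolation=cv2.INTER_CUBIC)
cv2.imwrite("pics/w2z.png",a)
cv2.imwrite("pics/t2z.png",cv2.resize(t["img"][100:220,260:420],None,fx=5,fy=5,interpolation=cv2.INTER_CUBIC))
E
```

```text
(no output)
```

View pics/w2z.png

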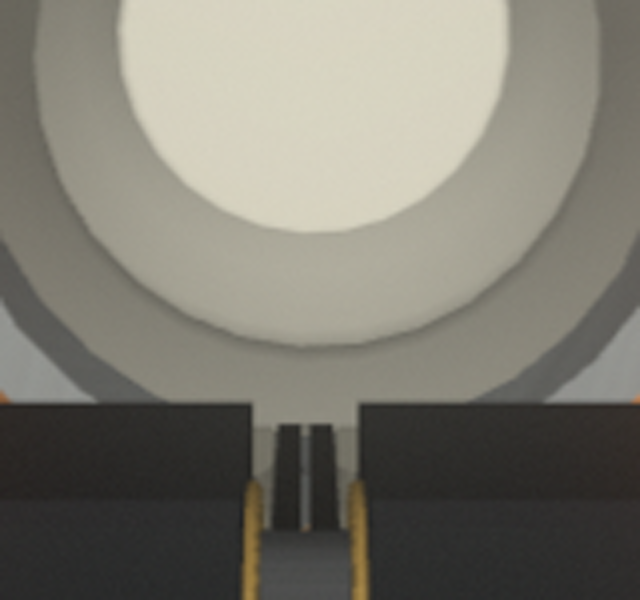

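View pics/t2z.png

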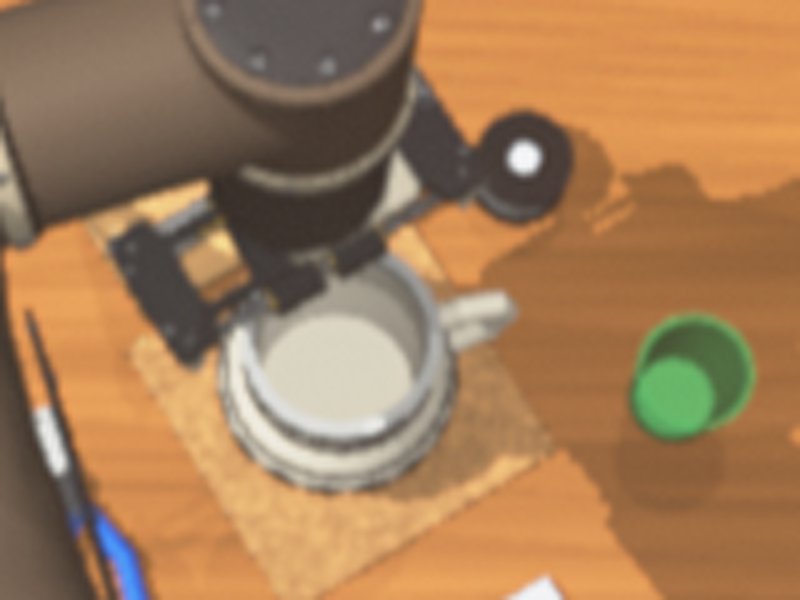

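```bash
python3 - <<'E'
from h import *
w=load("w2");T=w["world_from_camera"];print(T[:3,3])
tcp=np.array([.6451,.0068,.1527]);e=np.array([np.cos(np.radians(32.2)),np.sin(np.radians(32.2)),0]);n=np.array([-e[1],e[0],0])
print("tcp",proj(w,tcp)); 
for dz in(0,.019,.04): print(dz,[proj(w,tcp+[0,0,dz]+k*e).round(1).tolist() for k in(-.0095,0,.0095)],[proj(w,tcp+[0,0,dz]+k*n).round(1).tolist() for k in(-.01,.01)])
s=load("s1");print("s1 tcp",proj(s,[.6143,-.0125,.1518]))
C=np.array([.6004,-.0204,.176])
I=cv2.resize(w["img"],None,fx=4,fy=4,interpolation=cv2.INTER_CUBIC)
for r,z,c in((.0575,.176,(0,0,255)),(.050,.176,(0,255,255)),(.046,.152,(255,0,0))):
    for a in np.linspace(0,2*np.pi,160):
        q=proj(w,[C[0]+r*np.cos(a),C[1]+r*np.sin(a),z]);cv2.circle(I,tuple(np.int32(q*4+2)),2,c,-1)
cv2.imwrite("pics/o6.png",I[440:1040,920:1680])
I=cv2.resize(s["img"],None,fx=8,fy=8,interpolation=cv2.INTER_CUBIC)
q=proj(s,[.6143,-.0125,.1518]);cv2.circle(I,tuple(np.int32(q*8+4)),4,(0,255,0),-1)
cv2.imwrite("pics/o7.png",I[165*8:165*8+480,270*8:270*8+560])
E
```

```text
[ 0.58547869 -0.03144027  0.33589853]
tcp [316.6354556  226.38842621]
0 [[316.6, 212.2], [316.6, 226.4], [316.6, 240.3]] [[300.9, 226.4], [332.4, 226.4]]
0.019 [[316.7, 222.8], [316.7, 238.4], [316.7, 253.5]] [[299.3, 238.4], [334.1, 238.4]]
0.04 [[316.9, 237.6], [316.9, 254.9], [316.8, 271.7]] [[297.2, 254.9], [336.5, 254.9]]
s1 tcp [291.68166765 200.9229705 ]
```

View pics/o6.png

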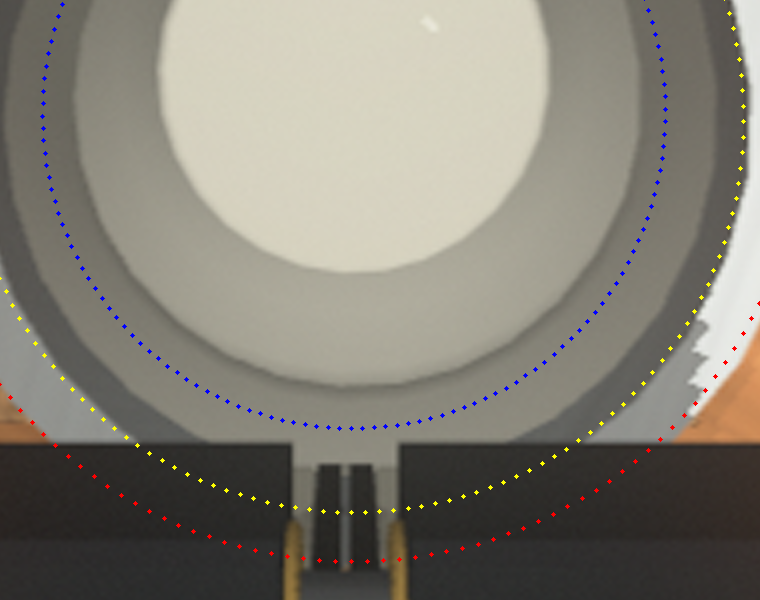

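View pics/o7.png

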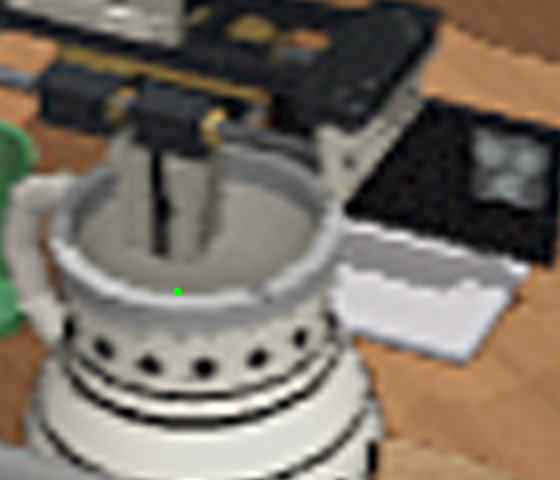

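```bash
python3 - <<'E'
from h import *
w=load("w2");s=load("s1");tc=np.array([.6143,-.0125,.1518])
w["world_from_camera"][:3,3]+=tc-np.array([.6451,.0068,.1527])
e=np.array([.848,.53,0])
for p in [(290.6,196.9),(290,196)]:
    for q in [(316.6,226),(316.6,221)]:
        X,g=tri(s,p,w,q);print(p,q,X.round(4),g.round(4),"rel",((X-tc)@e).round(4),(X-tc)[2].round(4))
E
```

```text
(290.6, 196.9) (316.6, 226) [ 0.6124 -0.0165  0.1638] 0.0051 rel -0.0038 0.012
(290.6, 196.9) (316.6, 221) [ 0.6107 -0.0182  0.1621] 0.0063 rel -0.006 0.0103
(290, 196) (316.6, 226) [ 0.6125 -0.0177  0.1664] 0.0073 rel -0.0043 0.0146
(290, 196) (316.6, 221) [ 0.6109 -0.0193  0.1648] 0.0085 rel -0.0065 0.013
```

```bash
python3 - <<'E'
from h import *
out=[]
for n in("s1","s6"):
    I=load(n)["img"][165:225,268:318].astype(np.float32)
    g=np.clip((I-110)*2.2,0,255).astype(np.uint8)
    out.append(cv2.resize(g,None,fx=8,fy=9,interpolation=cv2.INTER_CUBIC))
cv2.imwrite("pics/c7.png",np.hstack(out))
w=load("w1")["img"][150:250,250:390].astype(np.float32)
cv2.imwrite("pics/c8.png",cv2.resize(np.clip((w-60)*1.6,0,255).astype(np.uint8),None,fx=5.5,fy=5.5,interpolation=cv2.INTER_CUBIC))
E
```

```text
(no output)
```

View pics/c7.png

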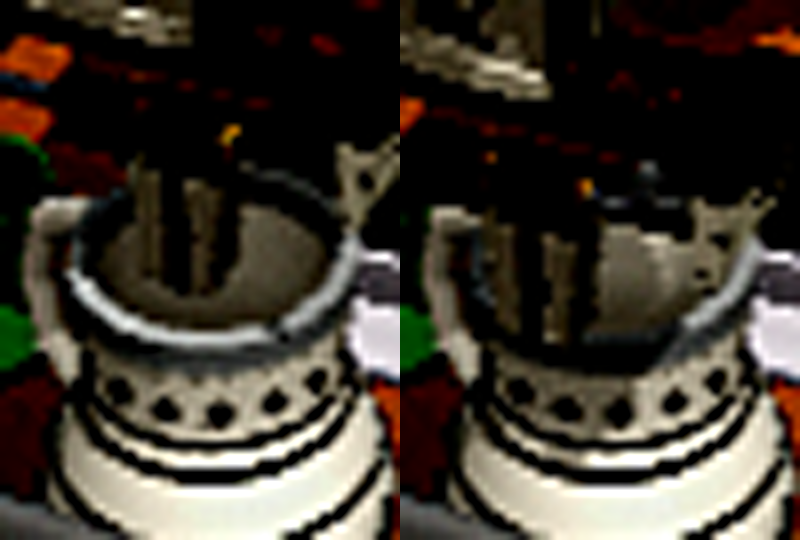

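View pics/c8.png

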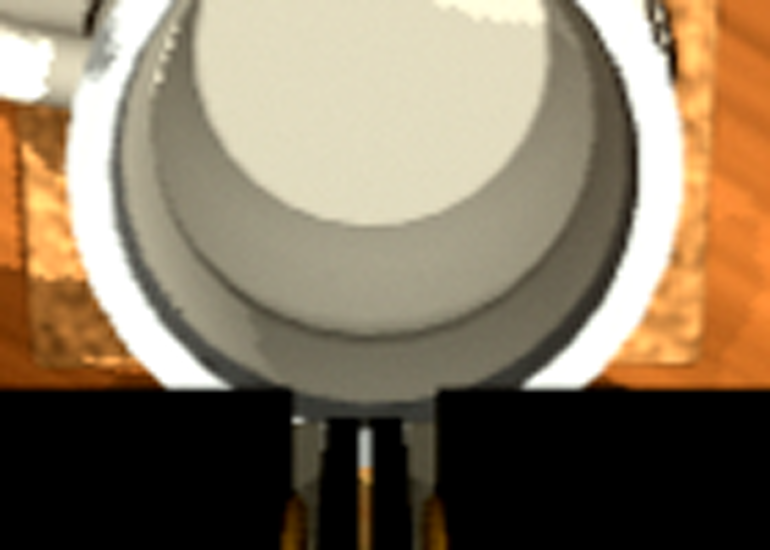

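```bash
python3 - <<'E'
from h import *
w=load("w1");s=load("s1");e=np.array([.848,.53,0]);n=np.array([-.53,.848,0])
tw=np.array([.6007,-.0209,.3023]);ts=np.array([.6143,-.0125,.1518])
for dz in(0,.006,.012,.018,.024):
    print(dz,"wrist",[proj(w,tw+k*e+[0,0,dz]).round(1)[1] for k in(-.0095,-.005,0,.005,.0095)],"scene",[proj(s,ts+k*e+[0,0,dz]).round(1).tolist() for k in(-.0095,0,.0095)], "scene n±8", [proj(s,ts+.0095*e+k*n+[0,0,dz]).round(1).tolist() for k in(-.008,.008)])
E
```

```text
0 wrist [np.float64(212.0), np.float64(218.8), np.float64(226.2), np.float64(233.6), np.float64(240.1)] scene [[293.0, 199.3], [291.7, 200.9], [290.3, 202.6]] scene n±8 [[288.0, 201.9], [292.6, 203.2]]
0.006 wrist [np.float64(215.1), np.float64(222.1), np.float64(229.7), np.float64(237.3), np.float64(244.0)] scene [[293.0, 197.8], [291.6, 199.4], [290.2, 201.0]] scene n±8 [[287.9, 200.4], [292.5, 201.6]]
0.012 wrist [np.float64(218.5), np.float64(225.6), np.float64(233.5), np.float64(241.2), np.float64(248.1)] scene [[292.9, 196.2], [291.5, 197.8], [290.2, 199.5]] scene n±8 [[287.9, 198.8], [292.5, 200.1]]
0.018 wrist [np.float64(222.0), np.float64(229.4), np.float64(237.5), np.float64(245.4), np.float64(252.5)] scene [[292.8, 194.7], [291.5, 196.3], [290.1, 197.9]] scene n±8 [[287.8, 197.3], [292.4, 198.5]]
0.024 wrist [np.float64(225.8), np.float64(233.4), np.float64(241.7), np.float64(249.9), np.float64(257.2)] scene [[292.8, 193.1], [291.4, 194.7], [290.0, 196.3]] scene n±8 [[287.7, 195.7], [292.3, 196.9]]
```

Both views agree that the shut fingertips sit about 15–24 mm above the reported TCP, so they are at or just over the rim, which explains why nothing touched. I'll back off to the middle and go deeper.

Emit:
play_rows(series=[-0.002,0,0,0,-0.002,0.005,0,0,0,0.01,0,0,0,0.015,0,0,0,0.012,0,0])

```text
time_s: 10.6
tcp_pos: [0.608, -0.0163, 0.1565]
eef_rot: [50.8, 90.0, 173.0]
contact_force: [0.0, 0.6, -0.3]
gripper_width: 0.0005
```

Emit:
play_rows(series=[0.005,0,0,0,0.005,0,0,0,0.005,0,0,0,0.004,0,0,0,0,0,0,0])

```text
time_s: 11.02
tcp_pos: [0.609, -0.0155, 0.1362]
eef_rot: [67.9, 89.9, -169.9]
contact_force: [0.0, 0.3, -0.1]
gripper_width: 0.0004
```

```bash
python3 - <<'E'
from h import *
look("s8","s1");shift("s1","s8")
I=load("s8")["img"][165:225,268:318].astype(np.float32)
g=np.clip((I-80)*1.7,0,255).astype(np.uint8)
w=snap("wrist","w8")["img"][190:250,270:360].astype(np.float32)
cv2.imwrite("pics/c9.png",np.hstack([cv2.resize(g,(400,480),interpolation=cv2.INTER_CUBIC),cv2.resize(np.clip((w-30)*1.4,0,255).astype(np.uint8),(400,480)[:1]+(480,),interpolation=cv2.INTER_CUBIC)]))
E
```

```text
t 11.02 tcp [ 0.609  -0.0155  0.1362] az z 122.25 down [-0.002 -0.    -1.   ] F [ 0.03  0.27 -0.08] w 0.0004 | mat-x 0.0099 mat-y -0.0004 Fx 0.17 Fy 0.22
t 11.07 tcp [ 0.6092 -0.0156  0.1367] az z 122.25 down [-0.002 -0.    -1.   ] F [-0.25  0.36 -1.07] w 0.0005 | mat-x 0.0101 mat-y -0.0006 Fx -0.02 Fy 0.44
neckdots [0.02 0.03]
belly [ 0.02 -0.  ]
```

View pics/c9.png

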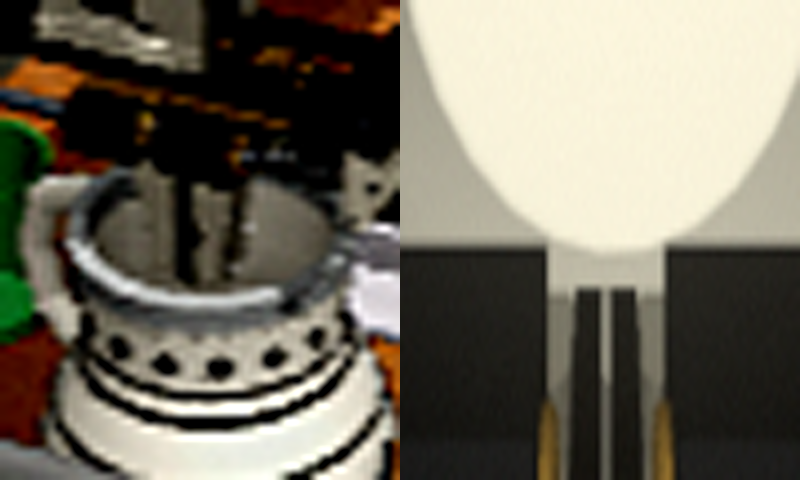

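Emit:
play_rows(series=[0,-0.005,0,0,0,-0.006,0,0,0,-0.006,0,0,0,-0.004,0,0,0,-0.002,0,0])

```text
time_s: 11.53
tcp_pos: [0.6297, -0.0028, 0.1376]
eef_rot: [-134.2, 90.0, -12.0]
contact_force: [0.5, 0.1, -0.3]
gripper_width: 0.0004
```

Emit:
play_rows(series=[0,-0.001,0,0,0,-0.001,0,0,0,-0.001,0,0,0,-0.001,0,0,0,0,0,0])

```text
time_s: 11.95
tcp_pos: [0.6317, -0.0015, 0.1375]
eef_rot: [76.4, 89.9, -161.3]
contact_force: [-2.9, -1.4, 0.5]
gripper_width: 0.0001
```

```bash
python3 -c "
from h import *
look('s9','s8');shift('s1','s9')"
```

```text
t 11.95 tcp [ 0.6317 -0.0015  0.1375] az z 122.23 down [-0.001 -0.    -1.   ] F [-2.87 -1.43  0.52] w 0.0001 | mat-x 0.0366 mat-y -0.0005 Fx -3.19 Fy 0.3
t 12.0 tcp [ 0.6318 -0.0015  0.1375] az z 122.23 down [-0.001 -0.    -1.   ] F [-3.09 -1.87 -0.21] w 0.0005 | mat-x 0.0367 mat-y -0.0005 Fx -3.62 Fy 0.05
neckdots [-0.09  0.14]
belly [-0.04  0.08]
```

The jug now reacts with 3.2 N at mat-x 36.7 mm, so the wall is found and the jug is starting to tip. From here I'll follow the arc.

Emit:
play_rows(series=[0,-0.0006,0,0,0,-0.001,0,0,0,-0.0012,0,0,0,-0.0012,0,0,0,-0.0012,0,0])

```text
time_s: 12.42
tcp_pos: [0.6368, 0.0016, 0.1376]
eef_rot: [72.9, 90.0, -164.9]
contact_force: [-3.1, -1.4, -0.8]
gripper_width: 0.0006
```

Emit:
play_rows(series=[0,-0.0012,0,0,0,-0.0012,0,0,0,-0.0012,0,0,0,-0.0012,0,0,0,-0.0012,0,0])

```text
time_s: 12.83
tcp_pos: [0.6419, 0.0049, 0.1376]
eef_rot: [47.2, 90.0, 169.4]
contact_force: [-3.0, -1.1, 0.2]
gripper_width: 0.0003
```

```bash
python3 -c "
from h import *
look('s10','s9');shift('s1','s10')"
```

```text
t 12.83 tcp [0.6419 0.0049 0.1376] az z 122.25 down [-0.  0. -1.] F [-3.03 -1.11  0.19] w 0.0003 | mat-x 0.0485 mat-y -0.0004 Fx -3.16 Fy 0.66
t 12.88 tcp [0.642  0.005  0.1376] az z 122.25 down [ 0. -0. -1.] F [-1.97 -1.19 -1.18] w 0.0001 | mat-x 0.0487 mat-y -0.0005 Fx -2.3 Fy 0.03
neckdots [-1.33  1.11]
belly [-0.83  0.33]
```

View pics/d_s10.png

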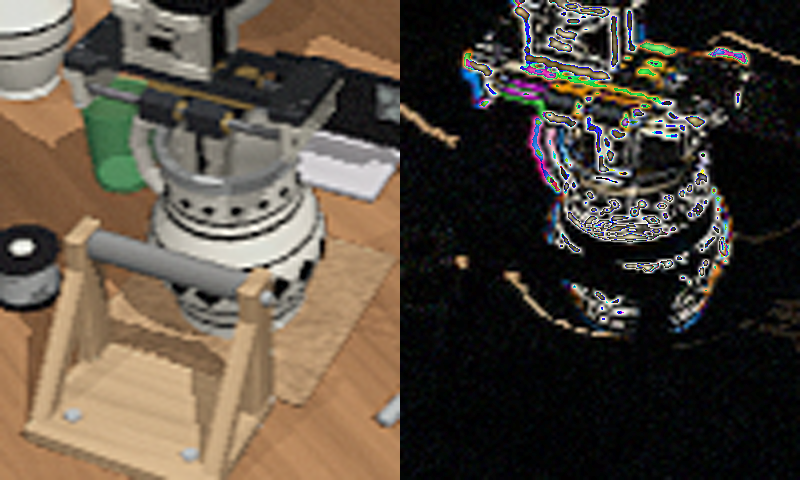

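The jug tips: neck shift is 1.7 px against 0.9 px for the belly, and the force is about 3 N. I'll continue.

Emit:
play_rows(series=[0,-0.0012,0,0,0,-0.0012,0,0,0,-0.0012,0,0,0.0001,-0.0012,0,0,0.0001,-0.0012,0,0])

```text
time_s: 13.3
tcp_pos: [0.6469, 0.008, 0.1374]
eef_rot: [65.7, 90.0, -172.1]
contact_force: [-2.1, -2.5, -1.2]
gripper_width: 0.0004
```

Emit:
play_rows(series=[0.0001,-0.0012,0,0,0.0001,-0.0012,0,0,0.0001,-0.0012,0,0,0.0001,-0.0012,0,0,0.0001,-0.0012,0,0])

```text
time_s: 13.72
tcp_pos: [0.652, 0.0113, 0.137]
eef_rot: [-79.8, 90.0, 42.4]
contact_force: [-2.4, -1.3, -1.0]
gripper_width: 0.0004
```

Emit:
play_rows(series=[0.0001,-0.0012,0,0,0.0002,-0.0012,0,0,0.0001,-0.0012,0,0,0.0002,-0.0012,0,0,0.0001,-0.0012,0,0])

```text
time_s: 14.13
tcp_pos: [0.6571, 0.0145, 0.1362]
eef_rot: [105.1, 90.0, -132.7]
contact_force: [-2.1, -2.4, -1.9]
gripper_width: 0.0006
```

```bash
python3 -c "
from h import *
look('s11','s10')"
```

```text
t 14.13 tcp [0.6571 0.0145 0.1362] az z 122.25 down [-0. -0. -1.] F [-2.12 -2.41 -1.9 ] w 0.0006 | mat-x 0.0666 mat-y -0.0004 Fx -3.07 Fy -0.92
t 14.18 tcp [0.6573 0.0146 0.1363] az z 122.25 down [ 0.  0. -1.] F [-1.47 -1.93 -0.8 ] w 0.0005 | mat-x 0.0668 mat-y -0.0004 Fx -2.27 Fy -0.86
```

View pics/d_s11.png

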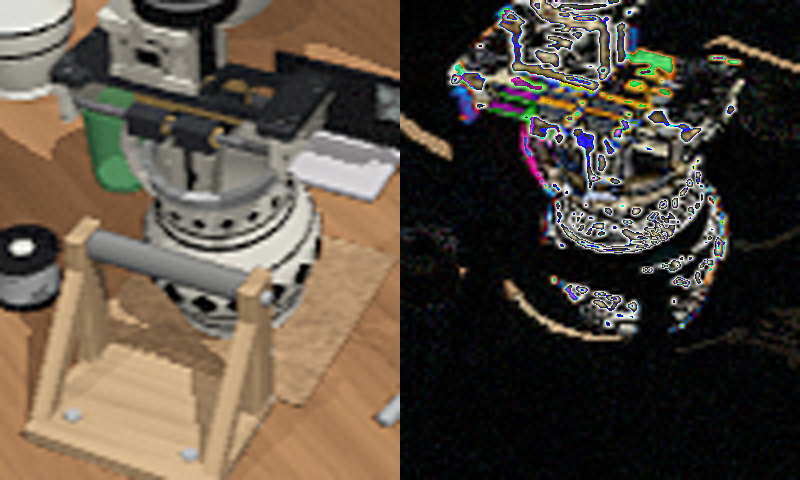

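Tilt is about 12° and the foot's front edge is holding its place. Continuing.

Emit:
play_rows(series=[0.0002,-0.0012,0,0,0.0002,-0.0012,0,0,0.0002,-0.0012,0,0,0.0002,-0.0012,0,0,0.0002,-0.0012,0,0])

```text
time_s: 14.6
tcp_pos: [0.6622, 0.0177, 0.1353]
eef_rot: [-113.7, 90.0, 8.6]
contact_force: [-2.0, -1.1, -0.7]
gripper_width: 0.0003
```

Emit:
play_rows(series=[0.0002,-0.0012,0,0,0.0002,-0.0012,0,0,0.0003,-0.0012,0,0,0.0002,-0.0012,0,0,0.0003,-0.0012,0,0])

```text
time_s: 15.02
tcp_pos: [0.6673, 0.0208, 0.1341]
eef_rot: [-130.8, 90.0, -8.6]
contact_force: [-3.1, -1.2, -0.9]
gripper_width: 0.0002
```

```bash
python3 -c "
from h import *
look('s12','s11')"
```

```text
t 15.02 tcp [0.6673 0.0208 0.1341] az z 122.25 down [ 0. -0. -1.] F [-3.07 -1.22 -0.93] w 0.0002 | mat-x 0.0786 mat-y -0.0003 Fx -3.25 Fy 0.59
t 15.07 tcp [0.6675 0.021  0.134 ] az z 122.25 down [ 0.  0. -1.] F [-1.43 -1.16 -0.77] w 0.0005 | mat-x 0.0788 mat-y -0.0003 Fx -1.83 Fy -0.23
```

View pics/d_s12.png

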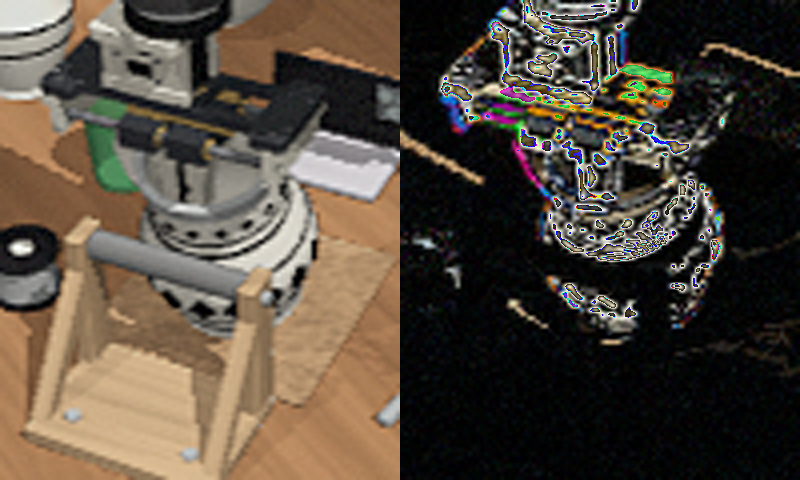

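Emit:
play_rows(series=[0.0002,-0.0008,0,0,0.0002,-0.0008,0,0,0.0002,-0.0008,0,0,0.0002,-0.0008,0,0,0.0002,-0.0008,0,0])

```text
time_s: 15.48
tcp_pos: [0.6706, 0.023, 0.1331]
eef_rot: [-103.1, 90.0, 19.1]
contact_force: [-1.8, -1.7, 0.2]
gripper_width: 0.0004
```

```bash
python3 -c "
from h import *
look('s13','s12')
c=snap('wrist','w13')
I=cv2.imread('pics/s13.png')
cv2.imwrite('pics/s13z.png',cv2.resize(I[180:250,250:330],None,fx=8,fy=8,interpolation=cv2.INTER_CUBIC))
"
```

```text
t 15.48 tcp [0.6706 0.023  0.1331] az z 122.25 down [ 0.  0. -1.] F [-1.78 -1.68  0.15] w 0.0004 | mat-x 0.0826 mat-y -0.0003 Fx -2.4 Fy -0.48
t 15.53 tcp [0.6708 0.023  0.1331] az z 122.25 down [ 0.  0. -1.] F [-1.53 -0.94 -0.86] w 0.0006 | mat-x 0.0827 mat-y -0.0003 Fx -1.8 Fy 0.01
```

View pics/s13z.png

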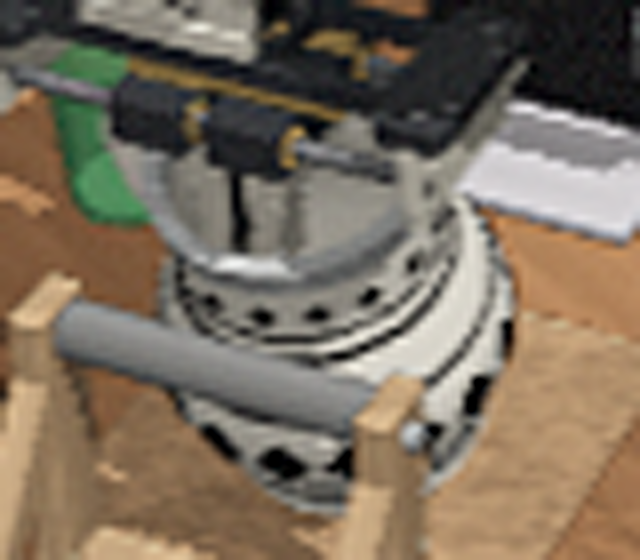

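View pics/w13.png

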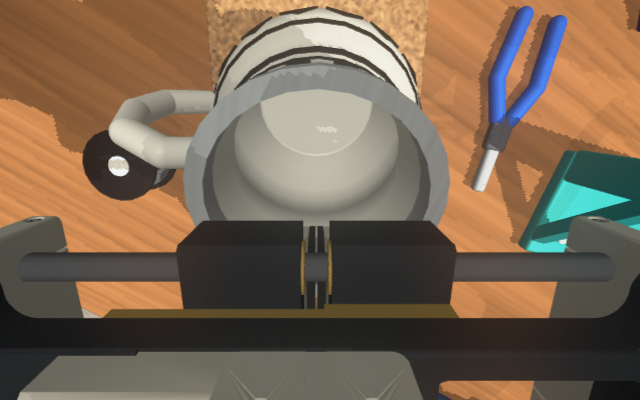

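Scene: the neck is still a few pixels short of the bar. Wrist: the rim at (315,75) is clear of the gripper body.

Emit:
play_rows(series=[0.0002,-0.0006,0,0,0.0001,-0.0006,0,0,0.0002,-0.0006,0,0,0.0001,-0.0006,0,0,0.0002,-0.0006,0,0])

```text
time_s: 16.0
tcp_pos: [0.6731, 0.0246, 0.1323]
eef_rot: [-85.4, 90.0, 36.9]
contact_force: [-1.2, -1.3, 0.3]
gripper_width: 0.0004
```

Emit:
play_rows(series=[0.0002,-0.0006,0,0,0.0001,-0.0006,0,0,0.0002,-0.0006,0,0,0.0001,-0.0006,0,0,0.0002,-0.0006,0,0])

```text
time_s: 16.42
tcp_pos: [0.6757, 0.0262, 0.1315]
eef_rot: [-100.2, 90.0, 22.0]
contact_force: [-1.2, -1.4, -0.7]
gripper_width: 0.0007
```

```bash
python3 -c "
from h import *
look('s14','s13')
I=cv2.imread('pics/s14.png')
cv2.imwrite('pics/s14z.png',cv2.resize(I[180:250,250:330],None,fx=8,fy=8,interpolation=cv2.INTER_CUBIC))
"
```

```text
t 16.42 tcp [0.6757 0.0262 0.1315] az z 122.25 down [ 0.  0. -1.] F [-1.23 -1.38 -0.73] w 0.0007 | mat-x 0.0885 mat-y -0.0002 Fx -1.77 Fy -0.53
t 16.47 tcp [0.6757 0.0262 0.1314] az z 122.25 down [ 0.  0. -1.] F [-0.51 -1.55  0.69] w 0.0001 | mat-x 0.0886 mat-y -0.0002 Fx -1.25 Fy -1.04
```

View pics/s14z.png

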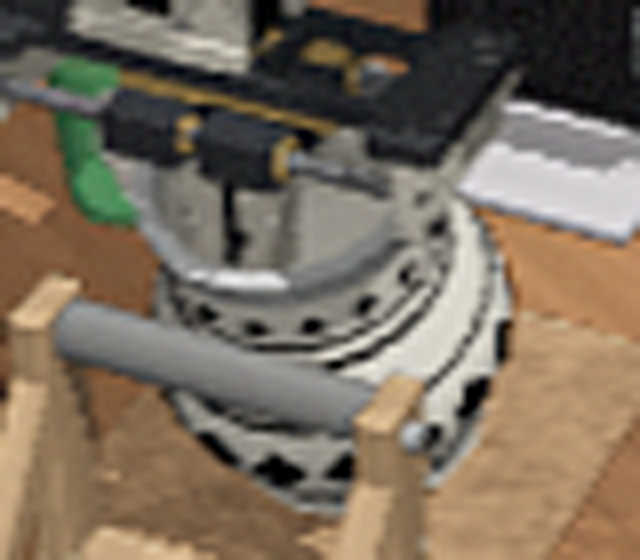

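Emit:
play_rows(series=[0.0001,-0.0005,0,0,0.0002,-0.0005,0,0,0.0001,-0.0005,0,0,0.0002,-0.0005,0,0,0.0002,-0.0005,0,0])

```text
time_s: 16.88
tcp_pos: [0.6778, 0.0275, 0.1307]
eef_rot: [-122.9, 90.0, -0.7]
contact_force: [-1.1, -1.4, 0.4]
gripper_width: 0.0004
```

Emit:
play_rows(series=[0.0001,-0.0005,0,0,0.0002,-0.0005,0,0,0.0001,-0.0005,0,0,0.0002,-0.0005,0,0,0.0002,-0.0005,0,0])

```text
time_s: 17.3
tcp_pos: [0.6796, 0.0286, 0.1299]
eef_rot: [86.3, 90.0, -151.5]
contact_force: [-3.5, -2.4, 2.0]
gripper_width: 0.0006
```

```bash
python3 -c "
from h import *
look('s15','s14')
I=cv2.imread('pics/s15.png')
cv2.imwrite('pics/s15z.png',cv2.resize(I[180:250,250:330],None,fx=8,fy=8,interpolation=cv2.INTER_CUBIC))
"
```

```text
t 17.3 tcp [0.6796 0.0286 0.1299] az z 122.24 down [-0.001 -0.    -1.   ] F [-3.46 -2.35  2.02] w 0.0006 | mat-x 0.0931 mat-y -0.0002 Fx -4.18 Fy -0.17
t 17.35 tcp [0.6796 0.0286 0.1299] az z 122.25 down [-0.001 -0.    -1.   ] F [-2.36 -2.62  1.5 ] w 0.0006 | mat-x 0.0931 mat-y -0.0003 Fx -3.39 Fy -0.98
```

View pics/s15z.png

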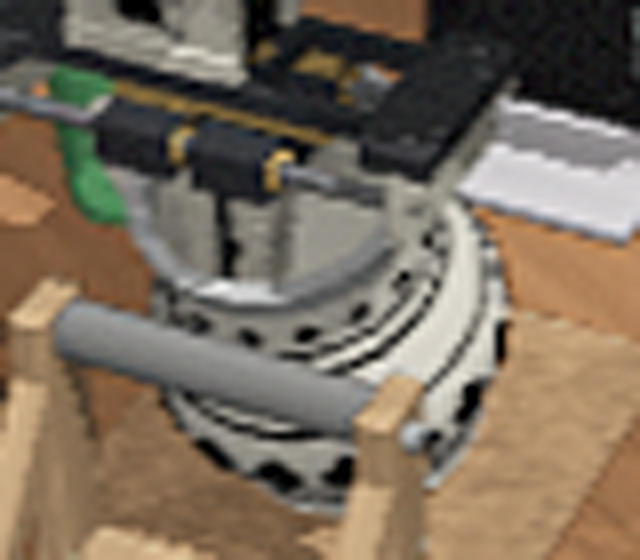

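Fx rose from about 1.5 N to about 4 N at a tilt of about 22°, as predicted, and in the picture the neck meets the bar at about (250,350). Contact is made, so I'll hold.

Emit:
play_rows(series=[0,0,0,0,0,0,0,0,0,0,0,0,0,0,0,0,0,0,0,0])

```text
time_s: 17.77
tcp_pos: [0.6797, 0.0287, 0.1299]
eef_rot: [84.0, 90.0, -153.8]
contact_force: [-3.7, -2.6, 2.3]
gripper_width: 0.0005
```

```bash
python3 -c "
from h import *
look('s16','s15');shift('s15','s16');rep()"
```

```text
t 17.77 tcp [0.6797 0.0287 0.1299] az z 122.24 down [-0. -0. -1.] F [-3.66 -2.63  2.28] w 0.0005 | mat-x 0.0932 mat-y -0.0002 Fx -4.5 Fy -0.3
t 17.82 tcp [0.6797 0.0287 0.1299] az z 122.24 down [-0. -0. -1.] F [-3.46 -2.36  2.01] w 0.0003 | mat-x 0.0932 mat-y -0.0002 Fx -4.18 Fy -0.17
neckdots [-0.05 -0.03]
belly [0.01 0.06]
t 17.82 tcp [0.6797 0.0287 0.1299] az z 122.24 down [-0. -0. -1.] F [-3.46 -2.36  2.01] w 0.0003 | mat-x 0.0932 mat-y -0.0002 Fx -4.18 Fy -0.17
```

Firm and still at about 4 N. I'll hold for more than three seconds.

Emit:
play_rows(series=[0,0,0,0,0,0,0,0,0,0,0,0,0,0,0,0,0,0,0,0])

```text
time_s: 18.23
tcp_pos: [0.6797, 0.0287, 0.1299]
eef_rot: [84.4, 90.0, -153.4]
contact_force: [-3.7, -2.9, 1.1]
gripper_width: 0.0003
```

Emit:
play_rows(series=[0,0,0,0,0,0,0,0,0,0,0,0,0,0,0,0,0,0,0,0])

```text
time_s: 18.65
tcp_pos: [0.6797, 0.0287, 0.1299]
eef_rot: [92.8, 90.0, -144.9]
contact_force: [-4.3, -3.2, 2.7]
gripper_width: 0.0001
```

Emit:
play_rows(series=[0,0,0,0,0,0,0,0,0,0,0,0,0,0,0,0,0,0,0,0])

```text
time_s: 19.07
tcp_pos: [0.6797, 0.0287, 0.1298]
eef_rot: [84.6, 90.0, -153.1]
contact_force: [-3.6, -3.0, 2.7]
gripper_width: 0.0002
```

Emit:
play_rows(series=[0,0,0,0,0,0,0,0,0,0,0,0,0,0,0,0,0,0,0,0])

```text
time_s: 19.48
tcp_pos: [0.6797, 0.0287, 0.1299]
eef_rot: [93.1, 90.0, -144.7]
contact_force: [-3.8, -3.3, 2.6]
gripper_width: 0.0001
```

Emit:
play_rows(series=[0,0,0,0,0,0,0,0,0,0,0,0,0,0,0,0,0,0,0,0])

```text
time_s: 19.9
tcp_pos: [0.6797, 0.0287, 0.1298]
eef_rot: [90.5, 90.0, -147.3]
contact_force: [-4.8, -3.3, 1.9]
gripper_width: 0.0007
```

Emit:
play_rows(series=[0,0,0,0,0,0,0,0,0,0,0,0,0,0,0,0,0,0,0,0])

```text
time_s: 20.32
tcp_pos: [0.6797, 0.0287, 0.1298]
eef_rot: [84.5, 90.0, -153.3]
contact_force: [-4.2, -2.9, 2.0]
gripper_width: 0.0004
```

Emit:
play_rows(series=[0,0,0,0,0,0,0,0,0,0,0,0,0,0,0,0,0,0,0,0])

```text
time_s: 20.73
tcp_pos: [0.6797, 0.0287, 0.1299]
eef_rot: [87.2, 90.0, -150.5]
contact_force: [-3.5, -2.7, 2.7]
gripper_width: 0.0003
```

Emit:
play_rows(series=[0,0,0,0,0,0,0,0,0,0,0,0,0,0,0,0,0,0,0,0])

```text
time_s: 21.15
tcp_pos: [0.6797, 0.0287, 0.1299]
eef_rot: [91.6, 90.0, -146.2]
contact_force: [-3.1, -3.0, 1.9]
gripper_width: 0.0003
```

```bash
python3 -c "
from h import *
look('s17','s15');shift('s15','s17')"
```

```text
t 21.15 tcp [0.6797 0.0287 0.1299] az z 122.25 down [-0. -0. -1.] F [-3.09 -3.03  1.86] w 0.0003 | mat-x 0.0933 mat-y -0.0002 Fx -4.23 Fy -0.94
t 21.2 tcp [0.6797 0.0287 0.1298] az z 122.24 down [-0. -0. -1.] F [-3.94 -2.25  2.35] w 0.0005 | mat-x 0.0933 mat-y -0.0002 Fx -4.54 Fy 0.17
neckdots [-0.03  0.01]
belly [-0.01  0.08]
```

View pics/d_s17.png

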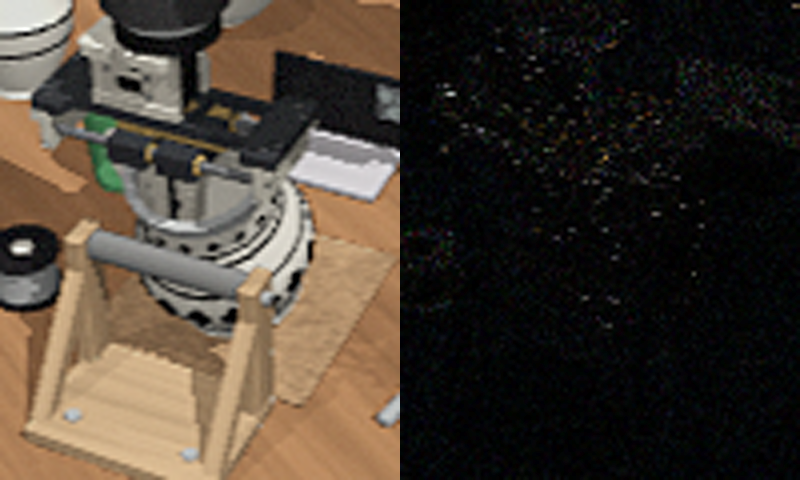

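The jug was held still from 17.3 to 21.2 s, with no image change. Now I'll lower it along the same arc.

Emit:
play_rows(series=[-0.0001,0.0004,0,0,-0.0002,0.0008,0,0,-0.0004,0.0012,0,0,-0.0003,0.0012,0,0,-0.0004,0.0012,0,0])

```text
time_s: 21.62
tcp_pos: [0.6759, 0.0264, 0.1313]
eef_rot: [-95.3, 90.0, 26.9]
contact_force: [-1.6, -1.2, -0.3]
gripper_width: 0.0002
```

Emit:
play_rows(series=[-0.0004,0.0012,0,0,-0.0003,0.0012,0,0,-0.0004,0.0012,0,0,-0.0003,0.0012,0,0,-0.0004,0.0012,0,0])

```text
time_s: 22.03
tcp_pos: [0.6706, 0.0229, 0.1331]
eef_rot: [86.5, 90.0, -151.3]
contact_force: [-1.7, -2.2, -0.3]
gripper_width: 0.0004
```

Emit:
play_rows(series=[-0.0003,0.0012,0,0,-0.0003,0.0012,0,0,-0.0003,0.0012,0,0,-0.0003,0.0012,0,0,-0.0003,0.0012,0,0])

```text
time_s: 22.45
tcp_pos: [0.6654, 0.0197, 0.1345]
eef_rot: [69.3, 90.0, -168.5]
contact_force: [-1.4, -0.9, 0.1]
gripper_width: 0.0006
```

Emit:
play_rows(series=[-0.0003,0.0012,0,0,-0.0002,0.0012,0,0,-0.0003,0.0012,0,0,-0.0002,0.0012,0,0,-0.0002,0.0012,0,0])

```text
time_s: 22.87
tcp_pos: [0.6603, 0.0165, 0.1357]
eef_rot: [61.7, 90.0, -176.1]
contact_force: [-1.4, -1.5, -0.7]
gripper_width: 0.0007
```

```bash
python3 -c "
from h import *
look('s18','s11')"
```

```text
t 22.87 tcp [0.6603 0.0165 0.1357] az z 122.24 down [-0. -0. -1.] F [-1.39 -1.5  -0.69] w 0.0007 | mat-x 0.0704 mat-y -0.0003 Fx -1.98 Fy -0.54
t 22.92 tcp [0.6601 0.0164 0.1357] az z 122.24 down [-0. -0. -1.] F [-2.26 -1.85 -0.72] w 0.0004 | mat-x 0.0702 mat-y -0.0003 Fx -2.9 Fy -0.37
```

View pics/d_s18.png

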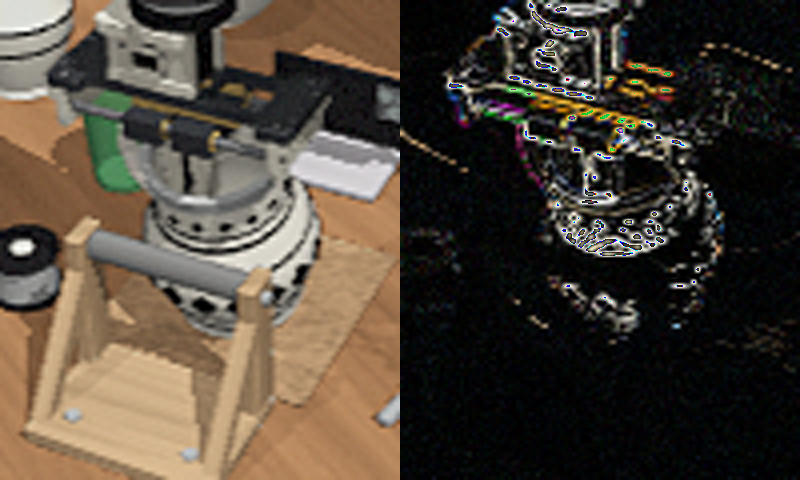

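The jug follows the finger back at about 2–3 N. Continuing.

Emit:
play_rows(series=[-0.0002,0.0012,0,0,-0.0002,0.0012,0,0,-0.0002,0.0012,0,0,-0.0002,0.0012,0,0,-0.0001,0.0012,0,0])

```text
time_s: 23.33
tcp_pos: [0.6553, 0.0133, 0.1366]
eef_rot: [71.4, 90.0, -166.3]
contact_force: [-2.2, -1.6, -1.0]
gripper_width: 0.0007
```

Emit:
play_rows(series=[-0.0002,0.0012,0,0,-0.0001,0.0012,0,0,-0.0001,0.0012,0,0,-0.0001,0.0012,0,0,-0.0001,0.0012,0,0])

```text
time_s: 23.75
tcp_pos: [0.6503, 0.0101, 0.1373]
eef_rot: [52.7, 90.0, 175.0]
contact_force: [-2.6, -1.1, -1.8]
gripper_width: 0.0005
```

Emit:
play_rows(series=[-0.0001,0.0012,0,0,0,0.0012,0,0,-0.0001,0.0012,0,0,0,0.0012,0,0,0,0.0012,0,0])

```text
time_s: 24.17
tcp_pos: [0.6453, 0.0069, 0.1376]
eef_rot: [-127.5, 90.0, -5.3]
contact_force: [-1.6, -2.2, 0.3]
gripper_width: 0.0007
```

Emit:
play_rows(series=[0,0.001,0,0,0,0.0009,0,0,0,0.0008,0,0,0,0.0007,0,0,0,0.0006,0,0])

```text
time_s: 24.58
tcp_pos: [0.642, 0.0048, 0.1377]
eef_rot: [-118.9, 90.0, 3.3]
contact_force: [-3.2, -1.5, 1.2]
gripper_width: 0.0007
```

```bash
python3 -c "
from h import *
look('s19','s1');shift('s1','s19')"
```

```text
t 24.58 tcp [0.642  0.0048 0.1377] az z 122.25 down [ 0.  0. -1.] F [-3.18 -1.46  1.22] w 0.0007 | mat-x 0.0487 mat-y -0.0006 Fx -3.47 Fy 0.44
t 24.63 tcp [0.6419 0.0048 0.1377] az z 122.24 down [ 0. -0. -1.] F [-2.99 -1.05  1.28] w 0.0005 | mat-x 0.0486 mat-y -0.0006 Fx -3.09 Fy 0.69
neckdots [-1.34  0.99]
belly [-0.87  0.25]
```

Emit:
play_rows(series=[0,0.0007,0,0,0,0.0007,0,0,0,0.0007,0,0,0,0.0007,0,0,0,0.0007,0,0])

```text
time_s: 25.05
tcp_pos: [0.6391, 0.003, 0.1377]
eef_rot: [-120.3, 90.0, 2.0]
contact_force: [-2.0, -0.0, 2.1]
gripper_width: 0.0002
```

Emit:
play_rows(series=[0,0.0006,0,0,0,0.0006,0,0,0,0.0006,0,0,0,0.0006,0,0,0,0.0005,0,0])

```text
time_s: 25.47
tcp_pos: [0.6365, 0.0014, 0.1375]
eef_rot: [-153.9, 90.0, -31.7]
contact_force: [-2.7, -1.2, 2.6]
gripper_width: 0.0005
```

Emit:
play_rows(series=[0,0.0005,0,0,0,0.0005,0,0,0,0.0004,0,0,0,0.0004,0,0,0,0.0004,0,0])

```text
time_s: 25.88
tcp_pos: [0.6346, 0.0003, 0.1375]
eef_rot: [155.6, 90.0, -82.1]
contact_force: [-3.7, -2.6, 3.0]
gripper_width: 0.0006
```

Emit:
play_rows(series=[0,0.0004,0,0,0,0.0004,0,0,0,0.0004,0,0,0,0.0004,0,0,0,0.0004,0,0])

```text
time_s: 26.3
tcp_pos: [0.6329, -0.0008, 0.1374]
eef_rot: [-33.6, 90.0, 88.6]
contact_force: [-2.1, -1.8, 3.6]
gripper_width: 0.0003
```

```bash
python3 -c "
from h import *
look('s20','s1');shift('s1','s20')"
```

```text
t 26.3 tcp [ 0.6329 -0.0008  0.1374] az z 122.24 down [ 0.  0. -1.] F [-2.07 -1.82  3.65] w 0.0003 | mat-x 0.038 mat-y -0.0005 Fx -2.72 Fy -0.45
t 26.35 tcp [ 0.6328 -0.0008  0.1374] az z 122.24 down [-0.  0. -1.] F [-2.53 -1.66  2.01] w 0.0004 | mat-x 0.0379 mat-y -0.0005 Fx -3.02 Fy -0.07
neckdots [-0.16  0.02]
belly [-0.21 -0.08]
```

Emit:
play_rows(series=[0,0.0003,0,0,-0.0001,0.0003,0,0,-0.0001,0.0003,0,0,-0.0001,0.0003,0,0,-0.0001,0.0003,0,0])

```text
time_s: 26.77
tcp_pos: [0.6315, -0.0016, 0.1376]
eef_rot: [64.6, 90.0, -173.1]
contact_force: [-2.4, -2.4, 0.1]
gripper_width: 0.0001
```

Emit:
play_rows(series=[0,0.0003,0,0,0,0.0003,0,0,0,0.0003,0,0,0,0.0003,0,0,0,0.0003,0,0])

```text
time_s: 27.18
tcp_pos: [0.6309, -0.002, 0.138]
eef_rot: [-94.9, 89.9, 27.3]
contact_force: [0.7, -0.1, 0.4]
gripper_width: 0.0006
```

```bash
python3 -c "
from h import *
look('s21','s1');shift('s1','s21')"
```

```text
t 27.18 tcp [ 0.6309 -0.002   0.138 ] az z 122.25 down [ 0.001  0.001 -1.   ] F [ 0.65 -0.09  0.37] w 0.0006 | mat-x 0.0356 mat-y -0.0005 Fx 0.51 Fy -0.42
t 27.23 tcp [ 0.6309 -0.002   0.138 ] az z 122.26 down [ 0.001  0.    -1.   ] F [-0.72  0.49 -1.  ] w 0.0008 | mat-x 0.0356 mat-y -0.0005 Fx -0.35 Fy 0.8
neckdots [0.09 0.04]
belly [-0.19 -0.17]
```

The force is gone and the jug stands. I'll withdraw to the middle of the mouth, then straight up.

Emit:
play_rows(series=[0,0.002,0,0,0,0.005,0,0,0,0.008,0,0,0,0.008,0,0,0,0.004,0,0])

```text
time_s: 27.65
tcp_pos: [0.6063, -0.0175, 0.138]
eef_rot: [41.2, 90.0, 163.4]
contact_force: [-0.2, -0.3, -0.6]
gripper_width: 0.0006
```

Emit:
play_rows(series=[-0.008,0,0,0,-0.015,0,0,0,-0.02,0,0,0,-0.025,0,0,0,-0.025,0,0,0])

```text
time_s: 28.07
tcp_pos: [0.6074, -0.017, 0.2324]
eef_rot: [136.0, 90.0, -101.7]
contact_force: [0.3, -0.6, -0.1]
gripper_width: 0.0002
```

Emit:
play_rows(series=[-0.03,0,0,0,-0.03,0,0,0,-0.03,0,0,0,-0.02,0,0,0,-0.01,0,0,0])

```text
time_s: 28.48
tcp_pos: [0.6085, -0.017, 0.3553]
eef_rot: [-116.8, 89.7, 5.4]
contact_force: [0.3, -0.0, 0.3]
gripper_width: 0.0003
```

```bash
python3 - <<'E'
from h import *
look("s22","s1");shift("s1","s22");shift("scene0","s22")
t=snap("top","t22");snap("wrist","w22")
f=lambda d,r:cv2.resize(d[r[0]:r[1],r[2]:r[3]],None,fx=4,fy=4,interpolation=cv2.INTER_CUBIC)
a=load("scene0")["img"];b=load("s22")["img"];r=(165,290,225,320)
cv2.imwrite("pics/fin.png",np.hstack([f(b,r),f(cv2.absdiff(a,b),r)*2]))
cv2.imwrite("pics/fint.png",f(t["img"],(100,250,260,420)))
E
```

```text
t 28.48 tcp [ 0.6085 -0.017   0.3553] az z 122.24 down [ 0.006  0.001 -1.   ] F [ 0.28 -0.04  0.33] w 0.0003 | mat-x 0.0086 mat-y -0.0014 Fx 0.22 Fy -0.18
t 28.53 tcp [ 0.6087 -0.017   0.3556] az z 122.24 down [ 0.006  0.001 -1.   ] F [0.56 0.47 2.21] w 0.0003 | mat-x 0.0088 mat-y -0.0015 Fx 0.72 Fy 0.11
neckdots [-0.06  0.04]
belly [-0.17 -0.21]
neckdots [-0.07 -0.06]
belly [-0.18 -0.15]
```

View pics/fin.png

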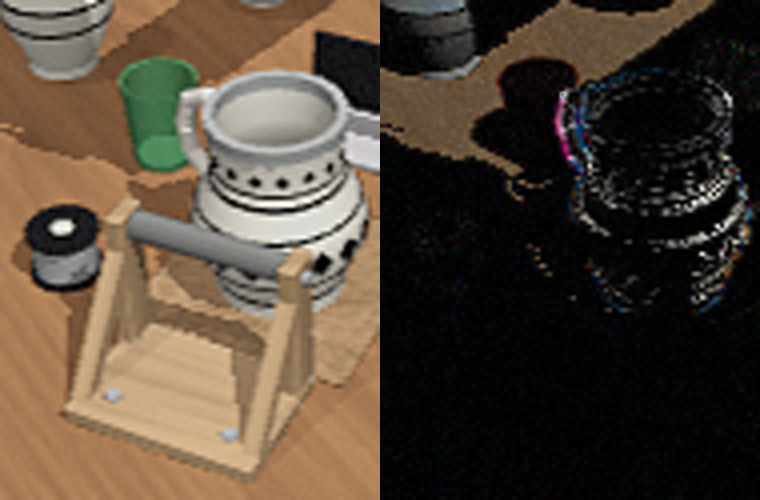

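View pics/w22.png

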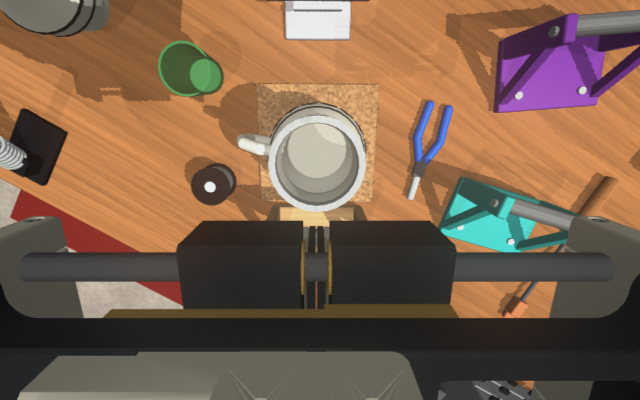

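The jug stands level and within a pixel of its first place. The bystanders are unmoved apart from shadows. One still call, then I hand in.

Emit:
play_rows(series=[0,0,0,0,0,0,0,0,0,0,0,0,0,0,0,0,0,0,0,0])

```text
time_s: 29.05
tcp_pos: [0.6075, -0.0168, 0.3502]
eef_rot: [73.9, 89.9, -163.9]
contact_force: [0.9, 0.3, 0.9]
gripper_width: 0.0003
```

```bash
python3 - <<'E'
from h import *
from plant import close_job
look("s23","s22");shift("s22","s23")
print(close_job())
E
```

```text
t 29.05 tcp [ 0.6075 -0.0168  0.3502] az z 122.25 down [-0.001 -0.    -1.   ] F [0.91 0.27 0.91] w 0.0003 | mat-x 0.0079 mat-y -0.0007 Fx 0.91 Fy -0.25
t 29.1 tcp [ 0.6075 -0.0168  0.3504] az z 122.25 down [-0.001 -0.    -1.   ] F [ 0.29 -0.12 -0.26] w 0.0006 | mat-x 0.0079 mat-y -0.0007 Fx 0.19 Fy -0.26
neckdots [ 0.01 -0.  ]
belly [0.04 0.05]
the job is handed in; nothing more can be done
None
```

I tipped the jug with the shut fingers from inside its mouth, away from the phone, until its neck came up against the wooden rest's bar at about 22° (worked out from how far the finger travelled). I held it there still for 3.9 s at about 4 N, then let it down slowly along the same arc. The job was handed in at 29.1 s, with the arm about 0.18 m above the rim and touching nothing.

- **Jug after:** it stands level and still, within about 0.2 px (roughly 0.5 mm) of where it was. The handle edge in the final picture hints at a very slight turn.
- **Other things:** the phone, rest, pliers and other bystanders in view looked unmoved, apart from shadows. I checked them by eye in the last pictures and did not measure each one.
- **What disagreed:** the first feel for the wall met nothing. In the pictures the shut fingertips sat about 15–20 mm above the reported tool point, so they were at or just over the rim. I backed off to the middle, went about 15 mm deeper, and then met the wall at about 3 N.
- **Bar contact:** I judged this from the push rising from about 1.5 N to 4 N and from the picture; there was no direct measurement of the touch.

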